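# Weigh a lot of silver on the covered scale and put it by

### The arm

A 6-joint arm with a two-finger parallel gripper is mounted at the origin on the work surface. World frame = base frame: x ahead of the robot, y to its left, z up, the work surface at z = 0. Lengths are in mm, angles in rad, forces in N, time in s.
With the tool pointing down it reaches from about 350 to 975 mm from the base axis. Payload 7.1 kg.
Tool frame: the origin (TCP) lies between the finger pads; the fingertips stand 17 mm ahead of it and the grasp point (between the pads) lies 2 mm behind it; z points along the fingers, y is the line along which they close (so a half turn about z gives the same grasp; the last joint's range is limited). The gripper opens to 88 mm and grips with 3 to 60 N. Pads are 20 mm wide; open, the fingers measure 115 mm over their backs; the gripper's body (75 mm by 178 mm) begins 61 mm behind the grasp point.
Start: joints at [1.15, 0.423, 1.63, -0, 1.089, -0.019], TCP at [244.39, 575.22, 239.675] pointing down, gripper open.
Joint ranges: [-3, 3], [-0.9, 2.11], [0.09, 2.58], [-1.31, 4.45], [0.11, 2.69], [-2.54, 2.54]. Speed limits (rad/s): [2.39, 2.39, 3.01, 3.14, 3.14, 3.14].

### API

Orientations are given as a rotation vector (axis times angle).
In Python, from workcell import ctrl gives the robot as it stands.
- The arm moves only by the shell command python3 jog.py [OPENING], which reads ROWS from standard input. ROWS is a JSON list of rows, 1 to 5 of them, each of 6 numbers: dx, dy, dz in units of 50 mm, then a rotation vector rx, ry, rz in units of 0.1 rad; each row shifts and turns the commanded pose from where the row before left it, along the tool's axes as they then stand; what a row does not reach is not made up. A row lasts 1/12 s, in which the tool goes at most 41.7 mm and 0.125 rad, less where a joint would pass 70% of its speed; a pose out of reach is approached as far as the arm can. OPENING is the finger opening in mm, set as the command begins (- or left out keeps the last). The fingers move at their own pace and stop on an object; the grip force is fixed at half the most. Time passes only in rows, so rows that do not move let the fingers close. It prints the time, the measured TCP pose, the force, the opening and the grip force at its end. Input that does not fit is refused with a message, and nothing moves.
- ctrl.get_obs(): the state, without advancing time (a new reading comes with each control period).
- ctrl.get_image(name): name is "scene" or "top"; returns a dict with "img" (420x560x3 uint8, red, green, blue), "fx", "fy", "cx", "cy" (pixels), "R" (3x3) and "t" (3): a world point X has camera coordinates R X + t. Camera axes: x right, y down, z forward; pixel columns grow to the right and rows downward; lengths in mm; the calibration is good to about 2 mm. A picture is of the moment at which its call begins. There is no depth.
- ctrl.close_job(): hands the job in; it is judged then, once.
The state is a dict: "t": time; "qpos": joint angles; "qvel": joint speeds; "joint_torque": joint torques, N m; "ee_pos": TCP position; "orientation": TCP orientation; "ft_force": force on the tool from outside, world axes, zero at the start; "moment": the same for the moment, N m; "width": finger opening in mm; "grasp_force": force on a finger pad.
Only numpy, scipy, OpenCV 4.12 (cv2) and the standard library are available. Lean on these libraries where they do the work, as an engineer would, in place of code of your own. Each camera call takes 0.05 s, during which the arm holds its last target. There are 200 camera calls.

### The job

Weigh all the silver on the bench as one lot: with the scale empty and its clear cover still shut, press the green power key, the blue units key and the yellow zero key in that order, one at a time and each fully down; then lift the cover back until it rests open on its stop, lay every silver bar and bangle in the weighing dish, shut the cover and press the red record key. Then open the cover again, move all the silver into the wooden tray, shut the cover and press the green key once more to switch the scale off. Do not press zero with silver in the dish or either zero or record with the cover open, and leave the beaker, hammer, bur stand and pliers where they are.

Things in the scene. Friction and masses are not known exactly. Their poses are not given: they have to be found in the camera images.
- scale: precision scale, fixed to the bench: white housing 260 mm deep (its x), 240 mm wide (its y), top at 55 mm; origin at the centre of its underside on the bench, x points away from the keypad towards the cover's hinge, y to the left, z up. Grey keypad with display along the front (x -130 to -60 mm), weighing dish behind it under a hinged clear cover
- dish (a point): centre of the floor of the steel weighing dish, which is part of the scale (62 mm above the bench, scale x = +30 mm); axes as the scale's. The dish is 152 mm (x) by 164 mm (y) inside, its rim stands 5 mm above its floor and is 3 mm thick
- cover (a joint): angle of the clear draught cover (0.25 kg, damped hinge): 0 rad shut, grows as its front edge is lifted, 1.6 rad (just past upright) on its stop. Left below about 1.2 rad it sinks shut in a few seconds; beyond about 1.4 rad it falls back onto its stop and stays. Shut, it spans scale x -55 to +115 mm, y -98 to +98 mm, top 97 mm above the bench
- cover_handle (a point): middle of the cover's black round handle bar: 10 mm diameter, 62 mm free length along scale y, 38 mm in front of the cover's front face; shut, 85 mm above the bench at scale x = -93 mm, i.e. 208 mm in front of and 25 mm above the hinge line. Turns with the cover; pinched from above it turns between the fingers, so the gripper can stay upright
- cover_hinge (a point): middle of the cover's hinge line, which runs along scale y at the back: scale x = +115 mm, 60 mm above the bench
- power (a joint): the green power key on the scale's front panel, a sprung cap 22 mm deep (scale x) by 26 mm wide (scale y); reads 0 m at rest and 0.006 m fully down. It counts as pressed past 0.004 m; about 1.5 N starts it and 5 N bottoms it; it springs back when let go
- units (a joint): the blue units key on the scale's front panel, a sprung cap 22 mm deep (scale x) by 26 mm wide (scale y); reads 0 m at rest and 0.006 m fully down. It counts as pressed past 0.004 m; about 1.5 N starts it and 5 N bottoms it; it springs back when let go
- zero (a joint): the yellow zero key on the scale's front panel, a sprung cap 22 mm deep (scale x) by 26 mm wide (scale y); reads 0 m at rest and 0.006 m fully down. It counts as pressed past 0.004 m; about 1.5 N starts it and 5 N bottoms it; it springs back when let go
- record (a joint): the red record key on the scale's front panel, a sprung cap 22 mm deep (scale x) by 26 mm wide (scale y); reads 0 m at rest and 0.006 m fully down. It counts as pressed past 0.004 m; about 1.5 N starts it and 5 N bottoms it; it springs back when let go
- power_top (a point): centre of the top face of the green key's cap, moves down with it; at rest 63 mm above the bench, at scale x = -103 mm, y = +100 mm. No other key is nearer than 38 mm centre to centre
- units_top (a point): centre of the top face of the blue key's cap, moves down with it; at rest 63 mm above the bench, at scale x = -103 mm, y = +62 mm. No other key is nearer than 38 mm centre to centre
- zero_top (a point): centre of the top face of the yellow key's cap, moves down with it; at rest 63 mm above the bench, at scale x = -103 mm, y = -62 mm. No other key is nearer than 38 mm centre to centre
- record_top (a point): centre of the top face of the red key's cap, moves down with it; at rest 63 mm above the bench, at scale x = -103 mm, y = -100 mm. No other key is nearer than 38 mm centre to centre
- bar1: cast silver bar lying flat, 70 mm long (its x) by 24 mm wide (its y) by 16 mm high, 0.26 kg; origin at the centre of its underside, z up. May be absent (None)
- bar2: cast silver bar lying flat, 70 mm long (its x) by 24 mm wide (its y) by 16 mm high, 0.26 kg; origin at the centre of its underside, z up. May be absent (None)
- bangle1: heavy cast silver bangle (closed ring) lying flat, outer diameter 72 mm, inner diameter 56 mm (band 8 mm thick), 16 mm high, 0.20 kg; origin at the centre of its underside, axis z up; pinch its 8 mm band with one finger inside. May be absent (None)
- bangle2: heavy cast silver bangle (closed ring) lying flat, outer diameter 72 mm, inner diameter 56 mm (band 8 mm thick), 16 mm high, 0.20 kg; origin at the centre of its underside, axis z up; pinch its 8 mm band with one finger inside. May be absent (None)
- tray: open wooden tray for weighed pieces, left of the scale, stays put: 168 mm (its x) by 180 mm (its y) outside, 152 by 164 mm inside, walls 8 mm thick, 30 mm high from the bench; origin at the centre of its underside
- tray_in (a point): centre of the tray's inner floor, 8 mm above the bench; axes as the tray's
- beaker: glass beaker, 72 mm across the rim, 95 mm high, standing at the back right; origin under its centre. Leave alone
- hammer: hammer, 260 mm long (its x), wooden handle, lying at the back left; origin under its middle. Leave alone
- bur_stand: yellow block 55 by 85 by 30 mm with upright burs (to 66 mm high), at the back right; origin under its centre. Leave alone
- pliers: red-handled pliers, 150 mm long (their x), lying beyond the scale; origin on the bench under their middle. Leave alone

How it is judged:
By the outcome, as a careful person would: the job done as asked, in the order asked, and still so for the second after the job is handed in, with the robot touching nothing.
Of bar1, bar2, bangle1, bangle2 only 2 to 3 are there at a start; the rules pass over those that are not, and their reading is None.
At some moment in a run one of bar1, bar2, bangle1, bangle2 may be knocked a few centimetres aside while the robot is not near it.
Once in a run the grip may slacken for a moment while it holds something.
It also fails if it takes over 210 s, if anything falls off the work surface, if the arm or the gripper's body presses on something with over 40 N, if the wrist force passes 120 N, or if a joint passes its speed limit or range.

## Working session

There is one attempt and no reset: what is moved stays moved. The work goes in short steps, Python scripts to look and compute and a shell command to move; the robot and the scene stay as the last step left them, time stands still between calls to the robot, and variables do not carry over. Pictures are saved under pics/ and viewed, at most 14 in all, crops included, and the job is handed in when it is done.

```bash
ls; mkdir -p pics; python3 - <<'E'
from workcell import ctrl
import cv2,numpy as np
o=ctrl.get_obs();print(o)
for n in("scene","top"):
    d=ctrl.get_image(n);cv2.imwrite(f"pics/{n}0.png",d["img"][:,:,::-1]);print(n,d["fx"],d["cx"],d["cy"],np.round(d["R"],3).tolist(),d["t"])
E
```

```text
jog.py
pics
workcell.py
{'t': 0.0, 'qpos': array([ 1.14996314e+00,  4.23788149e-01,  1.63068593e+00, -7.42134927e-06,
        1.08861156e+00, -1.89959458e-02]), 'qvel': array([9.93203558e-04, 3.68336431e-04, 5.65473045e-04, 9.58069368e-05,
       9.48078244e-04, 2.85501540e-05]), 'joint_torque': array([-1.13570510e-03, -5.44612813e+01, -2.73675907e+01,  6.42667478e-02,
        2.25414330e-02, -1.03384316e-04]), 'ee_pos': array([244.20264701, 574.74087632, 238.93618302]), 'orientation': array([-6.26897069e-01, -3.07808272e+00,  2.29071714e-03]), 'ft_force': array([-0.32081372, -0.10738987, -0.62937708]), 'moment': array([-0.00439812, -0.00261753,  0.00260807]), 'grasp_force': 0.0, 'width': 87.9938754051856}
scene 415.22449763659375 280.3161901930549 209.68146767623256 [[-0.541, 0.841, 0.007], [0.659, 0.429, -0.618], [-0.523, -0.329, -0.786]] [ 350.50850342 -284.6860323  1404.17620976]
top 474.29560042931604 270.24748993705447 204.94210707652252 [[0.055, -0.998, -0.002], [-0.977, -0.054, -0.207], [0.207, 0.013, -0.978]] [-76.17839305 596.76757771 980.52202488]
```
View pics/top0.png

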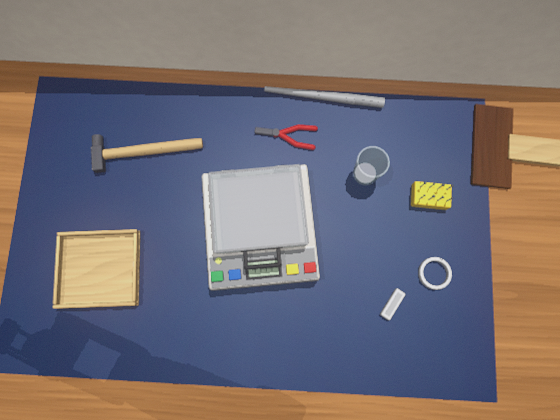

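View pics/scene0.png

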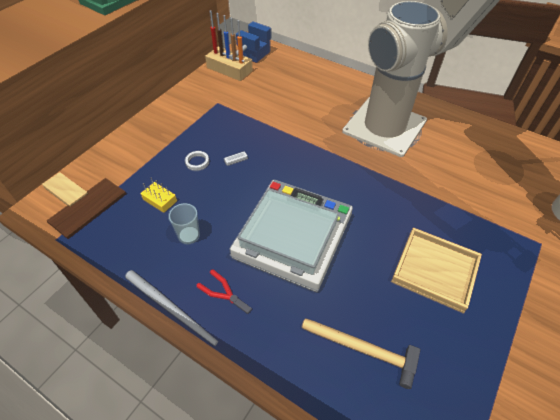

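The top view shows one bar near (393,304), one bangle near (435,273), the scale near (260,225) with its keys along row ~272, and the tray near (97,269). The scene view agrees: only two silver pieces, with the cover shut.

```bash
cat > h.py <<'E'
from workcell import ctrl
import cv2,numpy as np
from scipy.spatial.transform import Rotation as Rn
def cam(n):
    return ctrl.get_image(n)
def ray(d,u,z):
    r=np.linalg.inv(d["R"])@np.array([(u[0]-d["cx"])/d["fx"],(u[1]-d["cy"])/d["fy"],1]); c=-np.array(d["R"]).T@d["t"]
    return c+r*(z-c[2])/r[2]
def proj(d,X):
    p=d["R"]@np.array(X,float)+d["t"]; return np.array([d["fx"]*p[0]/p[2]+d["cx"],d["fy"]*p[1]/p[2]+d["cy"]])
def blobs(d,lo,hi,amin):
    hsv=cv2.cvtColor(d["img"],cv2.COLOR_RGB2HSV); m=cv2.inRange(hsv,lo,hi)
    cs,_=cv2.findContours(m,cv2.RETR_EXTERNAL,cv2.CHAIN_APPROX_NONE)
    return [c for c in cs if cv2.contourArea(c)>amin]
def plane(d,c,z): return np.array([ray(d,p,z)[:2] for p in c.reshape(-1,2)],np.float32)
def togo(target,yaw=None):
    """delta in tool axes to target; yaw = world angle of the tool y axis"""
    o=ctrl.get_obs(); R=Rn.from_rotvec(o["orientation"]); d=R.inv().apply(np.array(target)-o["ee_pos"])
    y=R.as_matrix()[:,1]; out=[np.round(d,1).tolist(),"yawy %.3f"%np.arctan2(y[1],y[0]),"tilt",np.round(R.as_matrix()[:,2],3).tolist()]
    if yaw is not None:
        e=(yaw-np.arctan2(y[1],y[0])+np.pi/2)%np.pi-np.pi/2; out.append("rz %.3f"%(-e))
    print(*out)
E
python3 - <<'E'
from h import *
for n in("top","scene"):
    d=cam(n);print(n)
    for k,lo,hi in(("green",(45,120,60),(80,255,255)),("blue",(100,150,120),(116,255,255)),("yellow",(24,150,120),(34,255,255)),("red",(0,170,120),(8,255,255)),("red2",(172,170,120),(180,255,255))):
        for c in blobs(d,lo,hi,12):
            r=cv2.minAreaRect(c); 
            if cv2.contourArea(c)<400: print(k,np.round(r[0]),cv2.contourArea(c),np.round(ray(d,r[0],63)))
    for c in blobs(d,(0,0,150),(180,60,255),60):
        P=plane(d,c,16); r=cv2.minAreaRect(P)
        if max(r[1])<120: print("silver",cv2.boundingRect(c),np.round(r[0],1),np.round(r[1]),r[2], np.round(cv2.boxPoints(r)).tolist())
    for c in blobs(d,(12,40,120),(28,255,255),800):
        P=plane(d,c,30); r=cv2.minAreaRect(P); print("wood",cv2.boundingRect(c),np.round(r[0]),np.round(r[1]),r[2])
E
```

```text
top
green [216. 276.] 90.0 [439.  63.  63.]
blue [234. 274.] 84.0 [444.  24.  63.]
red2 [299. 129.] 20.0 [779. -98.  63.]
silver (381, 288, 24, 32) [ 402.9 -324.5] [24. 70.] 58.98265838623047 [[367.0, -317.0], [427.0, -353.0], [439.0, -332.0], [379.0, -296.0]]
silver (420, 257, 32, 33) [ 475.7 -419.2] [69. 71.] 89.42266082763672 [[440.0, -453.0], [511.0, -454.0], [512.0, -385.0], [440.0, -384.0]]
silver (355, 146, 35, 37) [ 720.9 -275.2] [89. 80.] 1.0424139499664307 [[676.0, -236.0], [677.0, -316.0], [766.0, -314.0], [765.0, -235.0]]
silver (118, 58, 19, 8) [950.3 328.5] [19. 44.] 3.109630584716797 [[940.0, 350.0], [942.0, 306.0], [961.0, 307.0], [958.0, 351.0]]
silver (167, 57, 29, 12) [954.8 195.1] [70. 28.] 89.23094177246094 [[940.0, 160.0], [968.0, 160.0], [969.0, 230.0], [941.0, 230.0]]
wood (53, 229, 87, 80) [444. 332.] [169. 187.] 5.29480504989624
wood (102, 138, 101, 21) [727. 240.] [ 26. 233.] 10.08556842803955
wood (0, 60, 560, 360) [529. -43.] [ 809. 1349.] 0.07940182834863663
scene
green [343. 209.] 45.5 [445.  66.  63.]
blue [330. 204.] 45.0 [450.  29.  63.]
blue [226.  
[... 750 characters left out ...]
33.036441802978516 [[677.0, -245.0], [702.0, -283.0], [740.0, -259.0], [715.0, -220.0]]
silver (224, 152, 23, 12) [ 407.9 -320.3] [27. 70.] 58.87550354003906 [[371.0, -314.0], [431.0, -350.0], [445.0, -327.0], [385.0, -291.0]]
silver (185, 151, 24, 19) [ 480.1 -415. ] [75. 72.] 52.971553802490234 [[429.0, -424.0], [486.0, -467.0], [531.0, -407.0], [474.0, -363.0]]
wood (302, 319, 103, 49) [741. 246.] [ 26. 232.] 10.041547775268555
wood (391, 228, 91, 85) [456. 339.] [184. 180.] 5.295763969421387
wood (366, 85, 42, 52) [-56. -21.] [298. 111.] 16.15534782409668
wood (0, 37, 560, 383) [374. -42.] [1158. 1402.] 0.13690881431102753
wood (0, 0, 149, 83) [  200. -1475.] [470. 747.] 89.9204330444336
```

```bash
python3 - <<'E'
from h import *
L=[(-103,100),(-103,62),(-103,-62),(-103,-100)]
for n in("top","scene"):
    d=cam(n); P=[]
    for k,lo,hi in(("g",(45,120,60),(80,255,255)),("b",(100,150,120),(116,255,255)),("y",(24,120,120),(34,255,255)),("r",(0,130,100),(8,255,255)),("r2",(170,130,100),(180,255,255))):
        for c in blobs(d,lo,hi,12):
            m=ray(d,cv2.minAreaRect(c)[0],63)[:2]
            if 400<m[0]<500 and -200<m[1]<100: P.append((k,cv2.contourArea(c),m.round()))
    print(n,P)
    if n=="top":
        m=cv2.cvtColor(d["img"],cv2.COLOR_RGB2HSV); print(m[269,292],m[268,310],m[261,218])
togo([0,0,0],0.147)
E
```

```text
top [('g', 90.0, array([439.,  63.])), ('b', 84.0, array([444.,  24.])), ('y', 95.5, array([463., -97.])), ('r', 91.0, array([ 469., -135.]))]
[ 30 146 224] [  1 160 215] [ 31  93 226]
scene [('g', 45.5, array([445.,  66.])), ('b', 45.0, array([450.,  29.])), ('y', 47.5, array([468., -94.])), ('r', 42.5, array([ 474., -130.]))]
[-0.0, -624.7, 239.7] yawy 1.169 tilt [-0.0, -0.0, -1.0] rz 1.022
```

The rows are not in the units I measure in: shifts go in units of 50 mm and turns go in units of 0.1 rad. I convert before sending: 0.12 rad is 1.2.

```bash
cat >> h.py <<'E'
yaw=0.149
def S(x,y,z):
    c,s=np.cos(yaw),np.sin(yaw); return [455.5+c*(x+103)-s*y,-34.5+s*(x+103)+c*y,z]
E
echo '[[0, 0, 0, 0, 0, 1.2], [0, 0, 0, 0, 0, 1.2], [0, 0, 0, 0, 0, 1.2], [0, 0, 0, 0, 0, 1.2], [0, 0, 0, 0, 0, 1.2]]' | python3 jog.py 0
echo '[[0, 0, 0, 0, 0, 1.2], [0, 0, 0, 0, 0, 1.2], [0, 0, 0, 0, 0, 1.2], [0, 0, 0, 0, 0, 0.6], [0, 0, 0, 0, 0, 0]]' | python3 jog.py
python3 -c "
from h import *
togo(S(-103,100,120),yaw)"
```

```text
t: 0.72
ee_pos: [244.4, 575.2, 239.6]
orientation: [1.517, 2.751, -0.0]
ft_force: [0.2, -0.5, -0.5]
width: 57.8
grasp_force: 0.0
t: 1.13
ee_pos: [244.3, 575.2, 239.6]
orientation: [2.052, 2.378, -0.0]
ft_force: [-0.2, -0.3, 0.1]
width: 24.6
grasp_force: 0.0
[-534.0, 119.4, 119.7] yawy 0.147 tilt [-0.0, -0.0, -1.0] rz -0.002
```

```bash

echo '[[-0.76, 0.17, 0.12, 0, 0, 0], [-0.76, 0.17, 0.12, 0, 0, 0], [-0.76, 0.17, 0.12, 0, 0, 0], [-0.76, 0.17, 0.12, 0, 0, 0], [-0.76, 0.17, 0.12, 0, 0, 0]]' | python3 jog.py >/dev/null
echo '[[-0.76, 0.17, 0.18, 0, 0, 0], [-0.76, 0.17, 0.18, 0, 0, 0], [-0.76, 0.17, 0.18, 0, 0, 0], [-0.76, 0.17, 0.18, 0, 0, 0], [-0.76, 0.17, 0.18, 0, 0, 0]]' | python3 jog.py >/dev/null
echo '[[-0.76, 0.17, 0.22, 0, 0, 0], [-0.76, 0.17, 0.22, 0, 0, 0], [-0.76, 0.17, 0.22, 0, 0, 0], [-0.76, 0.17, 0.22, 0, 0, 0], [0, 0, 0, 0, 0, 0]]' | python3 jog.py
python3 -c "
from h import *
togo(S(-103,100,85),yaw)"
```

```text
t: 2.38
ee_pos: [442.5, 61.8, 119.5]
orientation: [2.053, 2.377, -0.001]
ft_force: [-0.8, 0.6, -0.9]
width: 0.3
grasp_force: 0.0
[2.8, -1.5, 34.5] yawy 0.146 tilt [-0.0, -0.001, -1.0] rz -0.003
```

```bash

echo '[[0.056, -0.03, 0.2, 0, 0, 0], [0, 0, 0.24, 0, 0, 0], [0, 0, 0.26, 0, 0, 0], [0, 0, 0, 0, 0, 0]]' | python3 jog.py
echo '[[0, 0, 0.08, 0, 0, 0], [0, 0, 0.08, 0, 0, 0], [0, 0, 0.06, 0, 0, 0], [0, 0, 0, 0, 0, 0]]' | python3 jog.py
python3 - <<'E'
from h import *
for n in("top","scene"):
    d=cam(n);u=proj(d,S(-103,100,60)).astype(int);a=d["img"][u[1]-40:u[1]+40,u[0]-50:u[0]+50,::-1];cv2.imwrite(f"pics/p1{n}.png",cv2.resize(a,None,fx=4,fy=4))
a=np.hstack([cv2.imread("pics/p1top.png"),cv2.imread("pics/p1scene.png")]);cv2.imwrite("pics/p1.png",a)
E
```

```text
t: 2.72
ee_pos: [438.0, 69.4, 84.3]
orientation: [-2.047, -2.381, 0.003]
ft_force: [-0.0, -0.4, 1.0]
width: 0.4
grasp_force: 0.0
t: 3.05
ee_pos: [439.4, 69.7, 74.8]
orientation: [2.049, 2.381, 0.001]
ft_force: [-1.2, 2.1, 4.5]
width: 0.3
grasp_force: 2.2
```

View pics/p1.png

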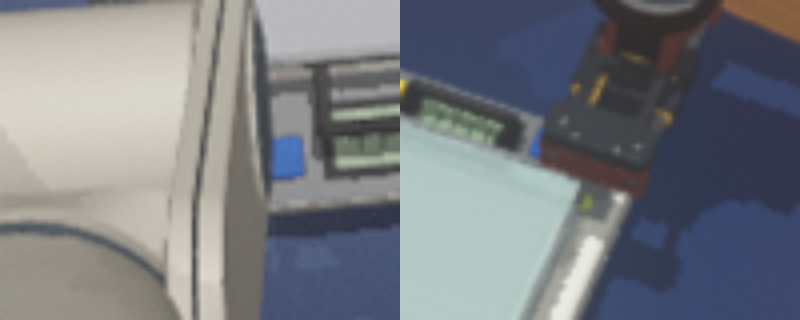

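The arm hides the keys from above; the scene view shows the fingers on the green key's corner. Force 4.5 N, so a little more travel bottoms it.

```bash

echo '[[0, 0, 0.03, 0, 0, 0], [0, 0, 0.02, 0, 0, 0], [0, 0, 0, 0, 0, 0]]' | python3 jog.py
echo '[[0, 0, 0, 0, 0, 0], [0, 0, -0.4, 0, 0, 0], [0, 0, -0.34, 0, 0, 0], [0, 0, 0, 0, 0, 0], [0, 0, 0, 0, 0, 0]]' | python3 jog.py
python3 -c "
from h import *
togo(S(-103,62,85),yaw)"
```

```text
t: 3.4
ee_pos: [439.5, 69.6, 73.8]
orientation: [2.05, 2.38, 0.001]
ft_force: [-6.8, 2.1, 28.9]
width: 0.4
grasp_force: 14.1
t: 3.82
ee_pos: [439.8, 69.4, 109.8]
orientation: [2.049, 2.379, 0.003]
ft_force: [-0.2, 0.7, -0.3]
width: 0.6
grasp_force: 0.0
[-43.0, 0.0, 24.8] yawy 0.149 tilt [0.002, 0.0, -1.0] rz 0.000
```

```bash

echo '[[-0.44, 0, 0, 0, 0, 0], [-0.42, 0, 0, 0, 0, 0], [0, 0, 0.24, 0, 0, 0], [0, 0, 0.24, 0, 0, 0], [0, 0, 0, 0, 0, 0]]' | python3 jog.py
echo '[[0, 0, 0.1, 0, 0, 0], [0, 0, 0.1, 0, 0, 0], [0, 0, 0.04, 0, 0, 0], [0, 0, 0, 0, 0, 0], [0, 0, 0, 0, 0, 0]]' | python3 jog.py
python3 -c "
from h import *
togo(S(-103,62,73.8),yaw)"
```

```text
t: 4.23
ee_pos: [443.8, 26.3, 82.8]
orientation: [-2.049, -2.377, 0.005]
ft_force: [-0.1, 0.4, -0.0]
width: 0.1
grasp_force: 0.0
t: 4.65
ee_pos: [445.1, 26.8, 74.1]
orientation: [-2.049, -2.381, 0.001]
ft_force: [-5.1, -2.6, 19.2]
width: 0.5
grasp_force: 9.5
[-0.1, 1.2, 0.3] yawy 0.150 tilt [-0.001, -0.0, -1.0] rz 0.001
```

Bottomed (19 N). Lift clear and cross to zero.

```bash

echo '[[0, 0, -0.4, 0, 0, 0], [0, 0, -0.52, 0, 0, 0], [-0.62, 0, 0, 0, 0, 0], [-0.62, 0, 0, 0, 0, 0], [-0.62, 0, 0, 0, 0, 0]]' | python3 jog.py
echo '[[-0.62, 0.02, 0, 0, 0, 0], [0, 0, 0, 0, 0, 0], [0, 0, 0.34, 0, 0, 0], [0, 0, 0.34, 0, 0, 0], [0, 0, 0, 0, 0, 0]]' | python3 jog.py
python3 -c "
from h import *
togo(S(-103,-62,73.8),yaw)"
```

```text
t: 5.07
ee_pos: [460.0, -65.7, 119.8]
orientation: [2.046, 2.382, 0.002]
ft_force: [0.3, 0.4, -0.8]
width: 0.9
grasp_force: 0.0
t: 5.48
ee_pos: [463.2, -94.9, 83.0]
orientation: [-2.048, -2.378, 0.003]
ft_force: [-0.3, -0.2, -0.0]
width: 0.2
grasp_force: 0.0
[-1.1, 1.4, 9.2] yawy 0.149 tilt [-0.004, 0.001, -1.0] rz -0.000
```

```bash

echo '[[0, 0, 0.08, 0, 0, 0], [0, 0, 0.08, 0, 0, 0], [0, 0, 0.02, 0, 0, 0], [0, 0, 0, 0, 0, 0], [0, 0, 0, 0, 0, 0]]' | python3 jog.py
python3 - <<'E'
from h import *
togo(S(-103,-62,73.8),yaw)
E
```

```text
t: 5.9
ee_pos: [465.1, -95.3, 76.7]
orientation: [2.05, 2.381, 0.001]
ft_force: [-1.1, 3.7, 3.6]
width: 0.7
grasp_force: 1.7
[-0.4, -0.5, 2.9] yawy 0.149 tilt [0.0, 0.0, -1.0] rz 0.000
```

```bash

echo '[[0, 0, 0.03, 0, 0, 0], [0, 0, 0.03, 0, 0, 0], [0, 0, 0, 0, 0, 0], [0, 0, 0, 0, 0, 0]]' | python3 jog.py
echo '[[0, 0, -0.5, 0, 0, 0], [0, 0, -0.62, 0, 0, 0], [0.62, 0.1, 0, 0, 0, 0], [0.62, 0.1, 0, 0, 0, 0], [0, 0, 0, 0, 0, 0]]' | python3 jog.py 32
echo '[[0, 0, 0, 0, 0, 0], [0, 0, 0, 0, 0, 0]]' | python3 jog.py
python3 - <<'E'
from h import *
togo(S(-93,0,83),yaw)
E
```

```text
t: 6.23
ee_pos: [465.2, -95.5, 74.1]
orientation: [2.05, 2.38, 0.001]
ft_force: [-4.0, 5.0, 15.7]
width: 0.5
grasp_force: 7.8
t: 6.65
ee_pos: [466.0, -30.1, 129.8]
orientation: [2.047, 2.382, 0.002]
ft_force: [-0.6, -1.0, -0.3]
width: 29.6
grasp_force: 0.0
t: 6.82
ee_pos: [465.8, -33.1, 129.1]
orientation: [2.049, 2.381, -0.0]
ft_force: [0.3, -0.3, -0.5]
width: 32.3
grasp_force: 0.0
[0.2, -0.4, 46.1] yawy 0.150 tilt [0.0, -0.0, -1.0] rz 0.001
```

```bash

echo '[[0, 0, 0.3, 0, 0, 0], [0, 0, 0.3, 0, 0, 0], [0, 0, 0.32, 0, 0, 0], [0, 0, 0, 0, 0, 0], [0, 0, 0, 0, 0, 0]]' | python3 jog.py
echo '[[0, 0, 0, 0, 0, 0], [0, 0, 0, 0, 0, 0], [0, 0, 0, 0, 0, 0], [0, 0, 0, 0, 0, 0], [0, 0, 0, 0, 0, 0]]' | python3 jog.py 0
python3 - <<'E'
from h import *
togo(S(-93,0,83),yaw)
th=np.arange(0,1.57,.0775);p=.1196+th;x=-209.5*np.cos(p);z=209.5*np.sin(p)
print(np.c_[np.diff(x),-np.diff(z)].round(1).tolist())
E
```

```text
t: 7.23
ee_pos: [465.0, -33.7, 82.5]
orientation: [-2.05, -2.378, 0.002]
ft_force: [-0.4, -0.1, -0.5]
width: 31.9
grasp_force: 0.0
t: 7.65
ee_pos: [465.9, -33.0, 83.8]
orientation: [2.049, 2.38, 0.001]
ft_force: [-1.4, -2.3, 4.1]
width: 8.9
grasp_force: 30.0
[0.1, -0.5, 0.8] yawy 0.149 tilt [0.001, -0.0, -1.0] rz 0.000
[[2.6, -16.0], [3.8, -15.8], [5.0, -15.4], [6.2, -15.0], [7.3, -14.5], [8.4, -13.9], [9.5, -13.2], [10.5, -12.4], [11.4, -11.6], [12.3, -10.6], [13.0, -9.7], [13.8, -8.6], [14.4, -7.5], [14.9, -6.4], [15.4, -5.2], [15.7, -4.0], [16.0, -2.8], [16.2, -1.5], [16.2, -0.3], [16.2, 1.0]]
```

```bash

echo '[[0, 0.052, -0.32, 0, 0, 0], [0, 0.076, -0.316, 0, 0, 0], [0, 0.1, -0.308, 0, 0, 0], [0, 0.124, -0.3, 0, 0, 0], [0, 0.146, -0.29, 0, 0, 0]]' | python3 jog.py
echo '[[0, 0, 0, 0, 0, 0]]' | python3 jog.py
python3 - <<'E'
from h import *
togo(S(115-209.5*np.cos(.1196+.3875),0,58+209.5*np.sin(.1196+.3875)),yaw)
E
```

```text
t: 8.07
ee_pos: [489.5, -29.4, 160.5]
orientation: [-2.049, -2.381, 0.002]
ft_force: [0.5, -3.0, -3.8]
width: 9.2
grasp_force: 30.0
t: 8.15
ee_pos: [490.3, -29.3, 162.0]
orientation: [-2.049, -2.381, 0.001]
ft_force: [-5.4, -3.8, 1.6]
width: 9.5
grasp_force: 30.0
[0.1, -0.3, 2.3] yawy 0.150 tilt [-0.001, -0.001, -1.0] rz 0.001
```

```bash

echo '[[0, 0.168, -0.278, 0, 0, 0], [0, 0.19, -0.264, 0, 0, 0], [0, 0.21, -0.248, 0, 0, 0], [0, 0.228, -0.232, 0, 0, 0], [0, 0.246, -0.212, 0, 0, 0]]' | python3 jog.py
echo '[[0, 0.26, -0.194, 0, 0, 0], [0, 0.276, -0.172, 0, 0, 0], [0, 0.288, -0.15, 0, 0, 0], [0, 0.298, -0.128, 0, 0, 0], [0, 0.308, -0.104, 0, 0, 0]]' | python3 jog.py
echo '[[0, 0.314, -0.08, 0, 0, 0], [0, 0.32, -0.056, 0, 0, 0], [0, 0.324, -0.03, 0, 0, 0], [0, 0.324, -0.006, 0, 0, 0], [0, 0.324, 0.02, 0, 0, 0]]' | python3 jog.py
echo '[[0, 0, 0, 0, 0, 0], [0, 0, 0, 0, 0, 0]]' | python3 jog.py
python3 - <<'E'
from h import *
togo(S(115-209.5*np.cos(.1196+1.55),0,58+209.5*np.sin(.1196+1.55)),yaw)
E
```

```text
t: 8.57
ee_pos: [538.4, -22.1, 222.1]
orientation: [-2.046, -2.377, 0.01]
ft_force: [-10.4, -4.6, 9.5]
width: 9.0
grasp_force: 30.0
t: 8.98
ee_pos: [612.6, -11.1, 260.6]
orientation: [2.049, 2.38, -0.001]
ft_force: [-1.0, -1.8, 0.7]
width: 9.3
grasp_force: 30.0
t: 9.4
ee_pos: [692.4, 0.9, 266.9]
orientation: [2.05, 2.38, -0.001]
ft_force: [-0.7, -1.1, 3.2]
width: 9.1
grasp_force: 30.0
t: 9.57
ee_pos: [692.5, 0.9, 266.9]
orientation: [2.049, 2.38, 0.001]
ft_force: [1.2, -2.1, 2.8]
width: 9.2
grasp_force: 30.0
[0.2, -0.9, 0.4] yawy 0.149 tilt [0.001, -0.001, -1.0] rz 0.000
```

```bash

echo '[[0, 0, 0, 0, 0, 0], [0, 0, 0, 0, 0, 0], [0, 0, 0, 0, 0, 0], [0, 0, -0.6, 0, 0, 0], [0, 0, -0.7, 0, 0, 0]]' | python3 jog.py 40
echo '[[-0.8, 0, 0, 0, 0, -1.2], [-0.8, 0, 0, 0, 0, -1.2], [-0.8, 0, 0, 0, 0, -1.2], [-0.8, 0, 0, 0, 0, -1.2], [-0.8, 0, 0, 0, 0, -1.2]]' | python3 jog.py
echo '[[-0.4, -0.6, 0, 0, 0, -1.2], [-0.4, -0.6, 0, 0, 0, -1.2], [0, 0, 0, 0, 0, 0], [0, 0, 0, 0, 0, 0]]' | python3 jog.py
cat >> h.py <<'E'
def silver(name="top",z=16):
    d=cam(name); out=[]
    for c in blobs(d,(0,0,150),(180,60,255),60):
        P=plane(d,c,z); r=cv2.minAreaRect(P); w=sorted(r[1])
        if w[1]<95 and r[0][0]<650:
            b=cv2.boxPoints(r); e=max((b[1]-b[0],b[2]-b[1]),key=np.linalg.norm); out.append((np.round(r[0],1).tolist(),np.round(w).tolist(),"long %.3f"%np.arctan2(e[1],e[0])))
    return d,out
E
python3 - <<'E'
from h import *
for n in("top","scene"):
    d,o=silver(n);print(n,o);cv2.imwrite(f"pics/op_{n}.png",d["img"][:,:,::-1])
togo([405,-323,120],1.03); print(ctrl.get_obs()["qpos"])
E
```

```text
t: 9.98
ee_pos: [689.5, 1.3, 328.8]
orientation: [-2.046, -2.376, 0.007]
ft_force: [0.8, 0.6, 0.3]
width: 38.7
grasp_force: 0.0
t: 10.4
ee_pos: [766.0, -183.2, 332.1]
orientation: [-1.247, -2.883, -0.0]
ft_force: [0.6, 0.1, 0.6]
width: 40.0
grasp_force: 0.0
t: 10.73
ee_pos: [753.1, -254.2, 330.9]
orientation: [-0.907, -3.007, -0.001]
ft_force: [0.9, 0.4, 0.3]
width: 39.8
grasp_force: 0.0
top []
scene [([559.9, -96.8], [12.0, 82.0], 'long -1.427'), ([578.5, -178.0], [49.0, 69.0], 'long -1.421'), ([433.0, -47.8], [31.0, 66.0], 'long -1.417'), ([408.1, -320.3], [27.0, 70.0], 'long -0.543'), ([483.3, -414.1], [67.0, 78.0], 'long 0.680')]
[251.6, -252.0, 211.5] yawy 0.987 tilt [-0.001, 0.001, -1.0] rz -0.043
[-3.37172802e-01  6.18242971e-01  1.09859636e+00  6.65479287e-04
  1.42552163e+00 -1.32467669e+00]
```

View pics/op_scene.png

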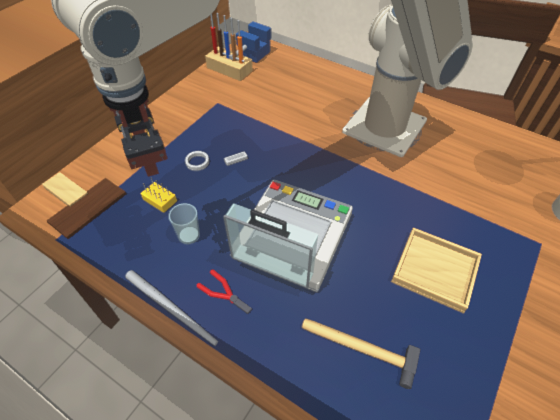

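The scene view shows the cover standing open (handle ~(268,218)), the display lit, and both pieces unmoved, with the arm clear at upper left.

```bash

echo '[[0.64, -0.64, 0.2, 0, 0, -0.43], [0.64, -0.64, 0.4, 0, 0, 0], [0.64, -0.64, 0.6, 0, 0, 0], [0.56, -0.56, 0.6, 0, 0, 0], [0.56, -0.56, 0.6, 0, 0, 0]]' | python3 jog.py 46
echo '[[0.66, -0.66, 0.6, 0, 0, 0], [0.66, -0.66, 0.6, 0, 0, 0], [0.64, -0.64, 0.6, 0, 0, 0], [0, 0, 0, 0, 0, 0], [0, 0, 0, 0, 0, 0]]' | python3 jog.py
python3 - <<'E'
from h import *
togo([404.7,-322.8,19],1.03)
E
```

```text
t: 11.25
ee_pos: [578.2, -292.6, 232.4]
orientation: [0.834, 3.027, -0.0]
ft_force: [-0.4, -0.5, 0.1]
width: 45.8
grasp_force: 0.0
t: 11.67
ee_pos: [476.1, -318.5, 163.6]
orientation: [-0.837, -3.025, -0.002]
ft_force: [0.6, -1.6, 0.5]
width: 46.0
grasp_force: 0.0
[58.6, -40.5, 144.7] yawy 1.031 tilt [-0.002, 0.002, -1.0] rz 0.001
```

```bash

echo '[[0.4, -0.28, 0.4, 0, 0, 0], [0.4, -0.28, 0.4, 0, 0, 0], [0.372, -0.25, 0.4, 0, 0, 0], [0, 0, 0, 0, 0, 0], [0, 0, 0, 0, 0, 0]]' | python3 jog.py
python3 - <<'E'
from h import *
d,o=silver("scene");print(o)
togo([404.7,-322.8,19],1.03)
E
```

```text
t: 12.08
ee_pos: [407.6, -324.3, 104.7]
orientation: [0.836, 3.028, 0.0]
ft_force: [1.0, -0.4, 1.1]
width: 46.3
grasp_force: 0.0
[([559.8, -96.0], [12.0, 80.0], 'long -1.427'), ([578.6, -178.4], [49.0, 70.0], 'long -1.421'), ([407.9, -320.3], [27.0, 70.0], 'long -0.543'), ([483.3, -414.1], [67.0, 78.0], 'long 0.680')]
[5.0, -0.2, 86.5] yawy 1.032 tilt [0.002, -0.002, -1.0] rz 0.002
```

```bash

echo '[[0.06, 0, 0.4, 0, 0, 0], [0, 0, 0.44, 0, 0, 0], [0, 0, 0.4, 0, 0, 0], [0, 0, 0, 0, 0, 0], [0, 0, 0, 0, 0, 0]]' | python3 jog.py
python3 - <<'E'
from h import *
togo([404.7,-322.8,19],1.03)
E
```

```text
t: 12.55
ee_pos: [405.8, -323.4, 42.9]
orientation: [0.834, 3.028, -0.001]
ft_force: [-0.0, -0.1, 0.9]
width: 46.1
grasp_force: 0.0
[1.3, -0.1, 23.9] yawy 1.033 tilt [0.001, -0.001, -1.0] rz 0.003
```

```bash

echo '[[0.02, 0, 0.24, 0, 0, 0], [0, 0, 0.24, 0, 0, 0], [0, 0, 0, 0, 0, 0], [0, 0, 0, 0, 0, 0]]' | python3 jog.py
echo '[[0, 0, 0, 0, 0, 0], [0, 0, 0, 0, 0, 0], [0, 0, 0, 0, 0, 0], [0, 0, 0, 0, 0, 0], [0, 0, 0, 0, 0, 0]]' | python3 jog.py 0
echo '[[0, 0, -0.4, 0, 0, 0], [0, 0, -0.6, 0, 0, 0], [0, 0, -0.6, 0, 0, 0], [0, 0, -0.6, 0, 0, 0], [0, 0, 0, 0, 0, 0]]' | python3 jog.py
python3 - <<'E'
from h import *
togo(S(25,-42,120),yaw+np.pi/2); print(ctrl.get_obs()["qpos"][5])
E
```

```text
t: 12.88
ee_pos: [403.7, -322.8, 18.7]
orientation: [0.836, 3.028, -0.0]
ft_force: [0.5, -1.0, 0.0]
width: 46.2
grasp_force: 0.0
t: 13.3
ee_pos: [403.4, -322.9, 18.8]
orientation: [0.836, 3.028, -0.001]
ft_force: [0.2, 0.5, 3.9]
width: 23.9
grasp_force: 30.0
t: 13.72
ee_pos: [405.3, -324.5, 132.9]
orientation: [0.834, 3.022, -0.005]
ft_force: [1.0, -0.3, -2.8]
width: 23.7
grasp_force: 30.0
[-19.8, 323.5, 12.7] yawy 1.032 tilt [0.006, -0.005, -1.0] rz -0.688
-1.7300009701187415
```

```bash

echo '[[0, 0, 0, 0, 0, -1.2], [0, 0, 0, 0, 0, -1.2], [0, 0, 0, 0, 0, -1.2], [0, 0, 0, 0, 0, -1.2], [0, 0, 0, 0, 0, -1.2]]' | python3 jog.py
echo '[[0, 0, 0, 0, 0, -0.88], [0, 0, 0, 0, 0, 0], [0, 0, 0, 0, 0, 0]]' | python3 jog.py
python3 - <<'E'
from h import *
togo(S(25,-42,120),yaw+np.pi/2)
E
```

```text
t: 14.13
ee_pos: [402.4, -322.1, 127.2]
orientation: [0.105, -3.138, -0.002]
ft_force: [-0.4, -0.2, -2.5]
width: 24.1
grasp_force: 30.0
t: 14.38
ee_pos: [402.6, -322.2, 127.4]
orientation: [0.23, -3.132, -0.002]
ft_force: [-0.1, 0.8, -3.6]
width: 23.7
grasp_force: 30.0
[-222.4, 235.3, 7.5] yawy 1.717 tilt [-0.001, 0.001, -1.0] rz -0.003
```

```bash

echo '[[-0.44, 0.46, 0, 0, 0, 0], [-0.5, 0.52, 0, 0, 0, 0], [-0.5, 0.52, 0, 0, 0, 0], [-0.5, 0.52, 0, 0, 0, 0], [-0.5, 0.52, 0, 0, 0, 0]]' | python3 jog.py
echo '[[-0.5, 0.52, 0, 0, 0, 0], [-0.5, 0.54, 0, 0, 0, 0], [-0.5, 0.54, 0, 0, 0, 0], [-0.5, 0.56, 0, 0, 0, 0], [0, 0, 0, 0, 0, 0]]' | python3 jog.py
echo '[[0, 0, 0, 0, 0, 0], [0, 0, 0, 0, 0, 0]]' | python3 jog.py
python3 - <<'E'
from h import *
togo(S(25,-42,120),yaw+np.pi/2)
E
```

```text
t: 14.8
ee_pos: [505.3, -177.5, 127.9]
orientation: [0.228, -3.133, -0.0]
ft_force: [0.7, -0.7, -3.1]
width: 23.2
grasp_force: 30.0
t: 15.22
ee_pos: [591.2, -52.5, 128.2]
orientation: [-0.235, 3.129, 0.001]
ft_force: [0.6, -0.8, -2.7]
width: 23.7
grasp_force: 30.0
t: 15.38
ee_pos: [586.8, -57.3, 127.5]
orientation: [0.233, -3.131, -0.0]
ft_force: [-0.1, -1.1, -2.6]
width: 24.1
grasp_force: 3.0
[-1.6, -0.0, 7.5] yawy 1.719 tilt [-0.002, -0.0, -1.0] rz -0.001
```

```bash

echo '[[0, 0, 0, 0, 0, 0], [0, 0, 0, 0, 0, 0], [0, 0, 0, 0, 0, 0]]' | python3 jog.py
python3 - <<'E'
from h import *
d=cam("scene");u=proj(d,S(25,-42,100)).astype(int);a=d["img"][u[1]-60:u[1]+60,u[0]-70:u[0]+70,::-1];cv2.imwrite("pics/slk.png",cv2.resize(a,None,fx=4,fy=4))
E
```

```text
t: 15.63
ee_pos: [587.1, -58.4, 128.3]
orientation: [0.231, -3.133, -0.0]
ft_force: [-0.8, -0.6, -2.9]
width: 24.0
grasp_force: 30.0
```

View pics/slk.png

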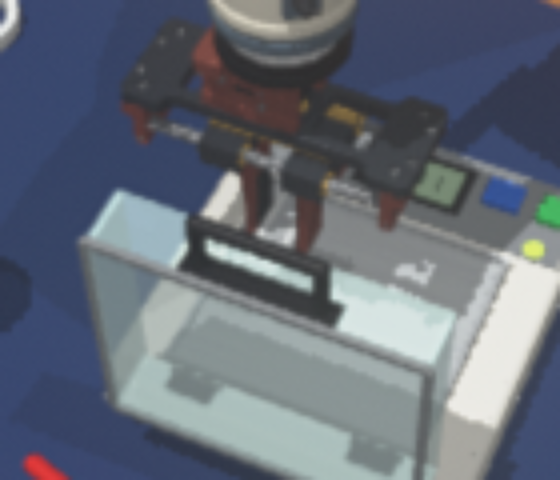

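The crop shows the bar still between the fingers (width 24, weight on the wrist) above the dish; the slackening passed. Lower gently.

```bash

echo '[[0, 0, 0.24, 0, 0, 0], [0, 0, 0.24, 0, 0, 0], [0, 0, 0.24, 0, 0, 0], [0, 0, 0, 0, 0, 0], [0, 0, 0, 0, 0, 0]]' | python3 jog.py
echo '[[0, 0, 0.06, 0, 0, 0], [0, 0, 0.06, 0, 0, 0], [0, 0, 0, 0, 0, 0], [0, 0, 0, 0, 0, 0]]' | python3 jog.py
echo '[[0, 0, 0.04, 0, 0, 0], [0, 0, 0.04, 0, 0, 0], [0, 0, 0, 0, 0, 0], [0, 0, 0, 0, 0, 0]]' | python3 jog.py
```

```text
t: 16.1
ee_pos: [586.6, -57.2, 90.7]
orientation: [0.234, -3.13, -0.001]
ft_force: [-0.2, 0.7, -2.6]
width: 23.6
grasp_force: 30.0
t: 16.43
ee_pos: [587.8, -57.3, 86.4]
orientation: [-0.234, 3.133, -0.0]
ft_force: [-0.1, 0.1, -3.2]
width: 24.1
grasp_force: 30.0
t: 16.77
ee_pos: [587.6, -57.3, 82.2]
orientation: [0.234, -3.133, -0.0]
ft_force: [0.3, -0.4, -3.2]
width: 23.8
grasp_force: 30.0
```

```bash

echo '[[0, 0, 0.024, 0, 0, 0], [0, 0, 0, 0, 0, 0]]' | python3 jog.py
echo '[[0, 0, 0, 0, 0, 0], [0, 0, 0, 0, 0, 0], [0, 0, -0.5, 0, 0, 0], [0, 0, -0.6, 0, 0, 0], [0, 0, 0, 0, 0, 0]]' | python3 jog.py 38
echo '[[0, 0, 0, 0, 0, 1.2], [0, 0, 0, 0, 0, 1.2], [0, 0, 0, 0, 0, 1.2], [0, 0, 0, 0, 0, 0.6], [0, 0, 0, 0, 0, 0]]' | python3 jog.py 30
python3 - <<'E'
from h import *
d,o=silver("scene");print(o)
togo([469.4,-447.8,120],1.3)
E
```

```text
t: 16.93
ee_pos: [587.8, -57.3, 81.1]
orientation: [-0.234, 3.133, -0.0]
ft_force: [-0.2, -0.2, -2.1]
width: 23.7
grasp_force: 30.0
t: 17.35
ee_pos: [591.0, -57.6, 141.2]
orientation: [-0.234, 3.125, -0.002]
ft_force: [0.5, -0.4, 0.7]
width: 37.7
grasp_force: 0.0
t: 17.77
ee_pos: [587.9, -57.3, 136.2]
orientation: [0.427, 3.112, 0.0]
ft_force: [-0.1, 0.2, 0.4]
width: 29.6
grasp_force: 0.0
[([559.8, -96.0], [12.0, 80.0], 'long -1.427'), ([578.6, -178.4], [49.0, 70.0], 'long -1.421'), ([513.6, -134.2], [49.0, 58.0], 'long 0.165'), ([479.7, -414.9], [73.0, 75.0], 'long 1.127'), ([344.3, -250.4], [46.0, 95.0], 'long 1.192'), ([290.1, -296.4], [29.0, 85.0], 'long 1.487')]
[10.3, -408.0, 16.1] yawy 1.301 tilt [0.0, -0.0, -1.0] rz 0.001
```

```bash

echo '[[0.02, -0.6, 0, 0, 0, 0], [0.02, -0.68, 0, 0, 0, 0], [0.02, -0.68, 0, 0, 0, 0], [0.02, -0.68, 0, 0, 0, 0], [0.02, -0.68, 0, 0, 0, 0]]' | python3 jog.py
echo '[[0.02, -0.68, 0, 0, 0, 0], [0.02, -0.68, 0, 0, 0, 0], [0.02, -0.68, 0, 0, 0, 0], [0.02, -0.68, 0, 0, 0, 0], [0.02, -0.68, 0, 0, 0, 0]]' | python3 jog.py
echo '[[0, -0.68, 0.16, 0, 0, 0], [0, -0.68, 0.16, 0, 0, 0], [0, 0, 0, 0, 0, 0], [0, 0, 0, 0, 0, 0], [0, 0, 0, 0, 0, 0]]' | python3 jog.py
python3 - <<'E'
from h import *
d,o=silver("top");print(o)
cv2.imwrite("pics/bt.png",d["img"][:,:,::-1])
togo([469.4,-447.8,19],1.3)
E
```

```text
t: 18.23
ee_pos: [538.0, -217.2, 136.2]
orientation: [0.419, 3.113, -0.0]
ft_force: [0.2, -1.0, -0.7]
width: 29.6
grasp_force: 0.0
t: 18.65
ee_pos: [487.6, -380.0, 136.2]
orientation: [0.42, 3.113, -0.0]
ft_force: [-0.6, -0.0, -0.5]
width: 29.9
grasp_force: 0.0
t: 19.07
ee_pos: [469.8, -443.4, 119.9]
orientation: [-0.423, -3.113, -0.001]
ft_force: [-0.4, 0.6, -0.5]
width: 30.3
grasp_force: 0.0
[([214.1, -533.5], [74.0, 86.0], 'long -1.515'), ([472.9, -413.6], [58.0, 72.0], 'long 0.579')]
[-0.5, -5.0, 101.1] yawy 1.301 tilt [-0.0, 0.0, -1.0] rz 0.001
```

View pics/bt.png

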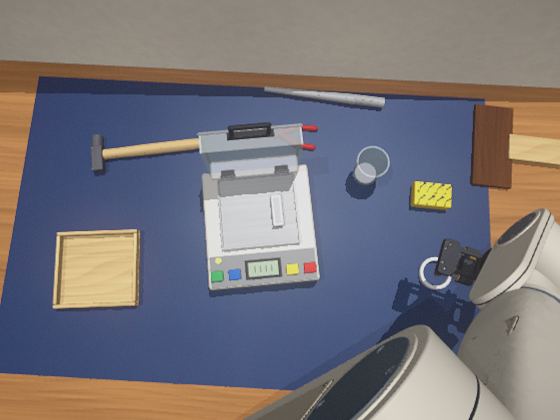

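The bar lies in the dish at (277,210); the bangle is still at (435,273) with the gripper beside it.

```bash

echo '[[0, -0.05, 0.4, 0, 0, 0], [0, -0.05, 0.5, 0, 0, 0], [0, 0, 0.44, 0, 0, 0], [0, 0, 0, 0, 0, 0], [0, 0, 0, 0, 0, 0]]' | python3 jog.py
python3 - <<'E'
from h import *
togo([469.4,-447.8,19],1.3)
E
```

```text
t: 19.53
ee_pos: [468.8, -446.9, 52.6]
orientation: [-0.421, -3.111, -0.002]
ft_force: [0.5, -0.7, 0.4]
width: 30.1
grasp_force: 0.0
[-0.9, -0.7, 33.6] yawy 1.302 tilt [-0.002, 0.002, -1.0] rz 0.002
```

```bash

echo '[[-0.02, 0, 0.32, 0, 0, 0], [0, 0, 0.34, 0, 0, 0], [0, 0, 0, 0, 0, 0], [0, 0, 0, 0, 0, 0]]' | python3 jog.py
echo '[[0, 0, 0, 0, 0, 0], [0, 0, 0, 0, 0, 0], [0, 0, 0, 0, 0, 0], [0, 0, 0, 0, 0, 0], [0, 0, 0, 0, 0, 0]]' | python3 jog.py 0
echo '[[0, 0, -0.4, 0, 0, 0], [0, 0, -0.6, 0, 0, 0], [0, 0, -0.6, 0, 0, 0], [0, 0, -0.6, 0, 0, 0], [0, 0, 0, 0, 0, 0]]' | python3 jog.py
python3 - <<'E'
from h import *
togo(S(30,8,125),yaw+np.pi/2); print(ctrl.get_obs()["qpos"][5])
E
```

```text
t: 19.87
ee_pos: [469.8, -448.6, 20.1]
orientation: [-0.423, -3.113, -0.001]
ft_force: [-0.5, 1.1, -0.6]
width: 29.9
grasp_force: 0.0
t: 20.28
ee_pos: [469.9, -449.4, 21.0]
orientation: [0.424, 3.112, -0.001]
ft_force: [-1.3, 0.1, 5.5]
width: 7.8
grasp_force: 28.1
t: 20.7
ee_pos: [472.1, -451.4, 136.1]
orientation: [0.423, 3.106, -0.009]
ft_force: [0.7, -1.0, -1.4]
width: 7.6
grasp_force: 28.9
[9.4, 458.9, 9.0] yawy 1.300 tilt [0.006, -0.007, -1.0] rz -0.420
-2.0811460569265208
```

```bash

echo '[[0.02, 0.44, 0, 0, 0, 0], [0.02, 0.68, 0, 0, 0, 0], [0.02, 0.68, 0, 0, 0, 0], [0.02, 0.68, 0, 0, 0, 0], [0.02, 0.68, 0, 0, 0, 0]]' | python3 jog.py
echo '[[0.02, 0.68, 0, 0, 0, 0], [0.02, 0.68, 0, 0, 0, 0], [0.02, 0.68, 0, 0, 0, 0], [0.02, 0.68, 0, 0, 0, 0], [0, 0.68, 0, 0, 0, 0]]' | python3 jog.py
echo '[[0, 0.68, 0, 0, 0, 0], [0, 0.68, 0, 0, 0, 0], [0, 0.6, 0, 0, 0, 0], [0, 0, 0, 0, 0, 0], [0, 0, 0, 0, 0, 0]]' | python3 jog.py
echo '[[0, 0, 0, 0, 0, -1.2], [0, 0, 0, 0, 0, -1.2], [0, 0, 0, 0, 0, -1.2], [0, 0, 0, 0, 0, -0.6], [0, 0, 0, 0, 0, 0]]' | python3 jog.py
python3 - <<'E'
from h import *
togo(S(30,8,81),yaw+np.pi/2)
E
```

```text
t: 21.12
ee_pos: [506.6, -293.8, 129.2]
orientation: [-0.425, -3.112, -0.001]
ft_force: [0.6, -0.3, -2.4]
width: 7.9
grasp_force: 28.9
t: 21.53
ee_pos: [548.1, -128.7, 129.3]
orientation: [-0.424, -3.111, -0.0]
ft_force: [-0.3, -0.5, -2.3]
width: 7.4
grasp_force: 28.9
t: 21.95
ee_pos: [574.6, -34.6, 129.3]
orientation: [-0.419, -3.112, 0.0]
ft_force: [-0.2, -0.7, -1.9]
width: 7.8
grasp_force: 28.9
t: 22.37
ee_pos: [574.2, -37.4, 129.6]
orientation: [0.235, -3.132, 0.0]
ft_force: [0.0, -1.0, -2.2]
width: 7.6
grasp_force: 28.9
[-16.1, 28.5, 48.6] yawy 1.721 tilt [-0.001, -0.0, -1.0] rz 0.001
```

```bash

echo '[[-0.16, 0.28, 0.1, 0, 0, 0], [-0.16, 0.29, 0.2, 0, 0, 0], [0, 0, 0.24, 0, 0, 0], [0, 0, 0.2, 0, 0, 0], [0, 0, 0, 0, 0, 0]]' | python3 jog.py
echo '[[0, 0, 0, 0, 0, 0], [0, 0, 0.06, 0, 0, 0], [0, 0, 0, 0, 0, 0], [0, 0, 0, 0, 0, 0]]' | python3 jog.py
python3 - <<'E'
from h import *
togo(S(30,8,83),yaw+np.pi/2)
E
```

```text
t: 22.78
ee_pos: [584.4, -6.3, 90.6]
orientation: [0.232, -3.128, -0.0]
ft_force: [-0.5, -0.1, -3.1]
width: 7.6
grasp_force: 28.9
t: 23.12
ee_pos: [586.6, -5.9, 90.4]
orientation: [-0.233, 3.133, -0.0]
ft_force: [0.4, 0.0, -2.5]
width: 7.8
grasp_force: 28.9
[0.9, -0.8, 7.4] yawy 1.719 tilt [0.0, -0.0, -1.0] rz -0.000
```

```bash

echo '[[0, 0, 0.06, 0, 0, 0], [0, 0, 0.06, 0, 0, 0], [0, 0, 0.02, 0, 0, 0], [0, 0, 0, 0, 0, 0], [0, 0, 0, 0, 0, 0]]' | python3 jog.py
echo '[[0, 0, 0, 0, 0, 0], [0, 0, 0, 0, 0, 0], [0, 0, 0, 0, 0, 0], [0, 0, -0.5, 0, 0, 0], [0, 0, -0.6, 0, 0, 0]]' | python3 jog.py 26
echo '[[0, 0, -0.8, 0, 0, 0], [0, 0, -0.8, 0, 0, 0], [0, 0, -0.8, 0, 0, 0], [0, 0, -0.8, 0, 0, 0], [0, 0, 0, 0, 0, 0]]' | python3 jog.py
python3 - <<'E'
from h import *
for n in("scene","top"):
    d=cam(n);print(np.round(proj(d,S(30,0,62))))
    cv2.imwrite(f"pics/d_{n}.png",d["img"][:,:,::-1])
ph=.1196+1.6
togo(S(115-209.5*np.cos(ph),0,58+209.5*np.sin(ph)),yaw)
E
```

```text
t: 23.53
ee_pos: [586.6, -5.5, 83.1]
orientation: [-0.234, 3.133, -0.0]
ft_force: [0.6, -0.3, -1.4]
width: 7.8
grasp_force: 28.9
t: 23.95
ee_pos: [584.7, -5.4, 136.6]
orientation: [0.234, -3.128, -0.001]
ft_force: [-0.2, 0.4, -0.4]
width: 25.6
grasp_force: 0.0
t: 24.37
ee_pos: [590.5, -5.6, 307.0]
orientation: [-0.233, 3.119, -0.002]
ft_force: [0.4, 0.7, 0.7]
width: 25.9
grasp_force: 0.0
[289. 232.]
[257. 210.]
[-114.2, -9.1, 35.6] yawy 1.720 tilt [0.004, -0.0, -1.0] rz -1.571
```

View pics/d_scene.png

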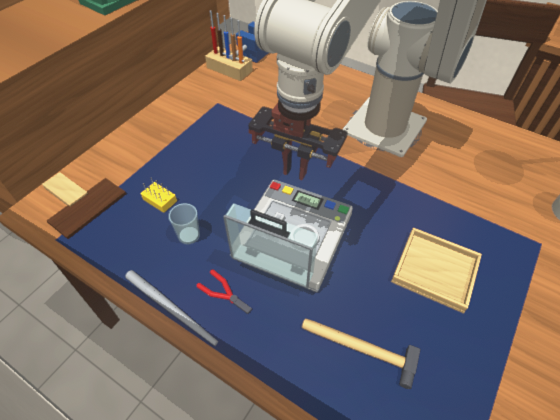

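The scene view shows the bangle in the dish at (305,237) and the cover standing open with its handle at about (268,222).

The rows are not in the units I measure in: shifts go in units of 50 mm and turns go in units of 0.1 rad. I convert before sending: -8 mm is -0.16, 0.12 rad is 1.2.

```bash

echo '[[0, 0, -0.16, 0, 0, 1.2], [0, 0, -0.16, 0, 0, 1.2], [0, 0, 0, 0, 0, 1.2], [0, 0, 0, 0, 0, 1.2], [0, 0, 0, 0, 0, 1.2]]' | python3 jog.py 44
echo '[[0, 0, 0, 0, 0, 1.2], [0, 0, 0, 0, 0, 1.2], [0, 0, 0, 0, 0, 1.2], [0, 0, 0, 0, 0, 1.2], [0, 0, 0, 0, 0, 1.2]]' | python3 jog.py
echo '[[0, 0, 0, 0, 0, 1.2], [0, 0, 0, 0, 0, 1.2], [0, 0, 0, 0, 0, 1.2], [0, 0, 0, 0, 0, 0.11], [0, 0, 0, 0, 0, 0]]' | python3 jog.py
python3 - <<'E'
from h import *
ph=.1196+1.6
togo(S(115-209.5*np.cos(ph),0,58+209.5*np.sin(ph)),yaw)
d=cam("scene"); P=blobs(d,(0,0,0),(180,255,45),40)
X=S(115-209.5*np.cos(ph),0,60+209.5*np.sin(ph)); print(proj(d,X))
for n in ("scene","top"):
    d=cam(n);u=proj(d,X).astype(int);a=d["img"][max(u[1]-35,0):u[1]+35,u[0]-45:u[0]+45,::-1].copy();cv2.drawMarker(a,(45,35),(0,0,255),0,5);cv2.imwrite(f"pics/h{n}.png",cv2.resize(a,(360,280),interpolation=0))
cv2.imwrite("pics/h.png",np.hstack([cv2.imread("pics/hscene.png"),cv2.imread("pics/htop.png")]))
E
```

```text
t: 24.88
ee_pos: [585.5, -5.5, 312.0]
orientation: [-0.71, -3.057, 0.001]
ft_force: [0.7, -0.5, -0.8]
width: 43.9
grasp_force: 0.0
t: 25.3
ee_pos: [585.5, -5.5, 311.7]
orientation: [-1.582, -2.71, 0.003]
ft_force: [0.9, -0.3, -0.7]
width: 44.0
grasp_force: 0.0
t: 25.72
ee_pos: [585.8, -5.5, 312.4]
orientation: [-2.045, -2.382, 0.003]
ft_force: [0.7, -0.0, -0.4]
width: 43.8
grasp_force: 0.0
[-9.7, 116.0, 46.9] yawy 0.152 tilt [-0.003, 0.0, -1.0] rz 0.003
[267.77002732 216.52014935]
```

View pics/h.png

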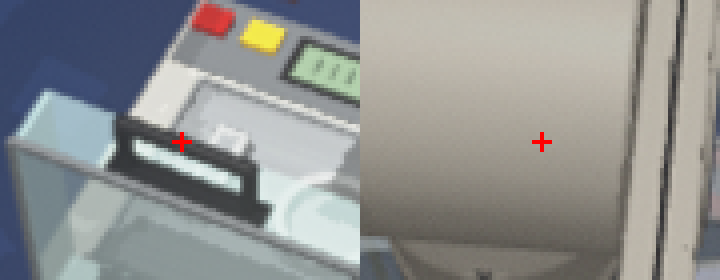

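The marker for the predicted handle point falls on the bar in the scene view; the arm blocks the top view.

```bash

echo '[[-0.06, 0.6, 0, 0, 0, 0], [-0.06, 0.6, 0, 0, 0, 0], [-0.06, 0.6, 0, 0, 0, 0], [0, 0.52, 0, 0, 0, 0], [0, 0, 0, 0, 0, 0]]' | python3 jog.py
echo '[[0, 0, 0, 0, 0, 0], [0, 0, 0, 0, 0, 0]]' | python3 jog.py
python3 - <<'E'
from h import *
ph=.1196+1.6
togo(S(115-209.5*np.cos(ph),0,58+209.5*np.sin(ph)),yaw)
E
```

```text
t: 26.28
ee_pos: [706.0, 3.3, 313.1]
orientation: [2.047, 2.382, 0.002]
ft_force: [-1.0, -0.8, -0.2]
width: 44.0
grasp_force: 0.0
t: 26.45
ee_pos: [701.7, 2.8, 313.4]
orientation: [-2.048, -2.381, 0.002]
ft_force: [-1.0, 0.3, -0.2]
width: 43.8
grasp_force: 0.0
[-0.3, 0.1, 48.2] yawy 0.150 tilt [-0.002, -0.0, -1.0] rz 0.001
```

```bash

echo '[[0, 0, 0.32, 0, 0, 0], [0, 0, 0.32, 0, 0, 0], [0, 0, 0.32, 0, 0, 0], [0, 0, 0, 0, 0, 0], [0, 0, 0, 0, 0, 0]]' | python3 jog.py
echo '[[0, 0, 0, 0, 0, 0], [0, 0, 0, 0, 0, 0], [0, 0, 0, 0, 0, 0], [0, 0, 0, 0, 0, 0], [0, 0, 0, 0, 0, 0]]' | python3 jog.py 0
python3 - <<'E'
from h import *
print(ctrl.get_obs()["ee_pos"])
th=np.linspace(1.6,0,22);p=.1196+th;x=-209.5*np.cos(p);z=209.5*np.sin(p)
print(np.c_[np.diff(x),-np.diff(z)].round(1).tolist())
E
```

```text
t: 26.87
ee_pos: [701.3, 2.7, 265.8]
orientation: [-2.049, -2.38, 0.002]
ft_force: [-0.1, -0.8, 0.1]
width: 44.0
grasp_force: 0.0
t: 27.28
ee_pos: [702.8, 2.8, 266.7]
orientation: [2.049, 2.38, 0.001]
ft_force: [-0.3, 0.1, -0.3]
width: 14.4
grasp_force: 0.0
[702.77028602   2.81060787 266.73649204]
[[-15.9, -1.8], [-15.9, -0.6], [-15.9, 0.7], [-15.8, 1.9], [-15.7, 3.1], [-15.4, 4.3], [-15.0, 5.4], [-14.6, 6.5], [-14.0, 7.6], [-13.4, 8.7], [-12.7, 9.7], [-11.9, 10.6], [-11.1, 11.5], [-10.2, 12.3], [-9.2, 13.0], [-8.2, 13.7], [-7.1, 14.3], [-6.0, 14.8], [-4.9, 15.2], [-3.7, 15.5], [-2.5, 15.8]]
```

```bash

echo '[[0, 0, 0, 0, 0, 0], [0, 0, 0, 0, 0, 0], [0, 0, 0, 0, 0, 0]]' | python3 jog.py
echo '[[0, -0.318, -0.036, 0, 0, 0], [0, -0.318, -0.012, 0, 0, 0], [0, -0.318, 0.014, 0, 0, 0], [0, -0.316, 0.038, 0, 0, 0], [0, -0.314, 0.062, 0, 0, 0]]' | python3 jog.py
python3 - <<'E'
from h import *
ph=.1196+1.6*16/21
togo(S(115-209.5*np.cos(ph),0,58+209.5*np.sin(ph)),yaw)
E
```

```text
t: 27.53
ee_pos: [702.3, 2.7, 266.5]
orientation: [-2.05, -2.38, 0.001]
ft_force: [-3.5, -1.3, 3.2]
width: 9.0
grasp_force: 30.0
t: 27.95
ee_pos: [624.9, -8.7, 263.7]
orientation: [2.048, 2.379, 0.005]
ft_force: [0.5, 1.9, 1.1]
width: 9.2
grasp_force: 30.0
[-0.4, -1.5, 1.8] yawy 0.149 tilt [0.004, 0.001, -1.0] rz -0.000
```

```bash

echo '[[0, -0.308, 0.086, 0, 0, 0], [0, -0.3, 0.108, 0, 0, 0], [0, -0.292, 0.13, 0, 0, 0], [0, -0.28, 0.152, 0, 0, 0], [0, -0.268, 0.174, 0, 0, 0]]' | python3 jog.py
echo '[[0, -0.254, 0.194, 0, 0, 0], [0, -0.238, 0.212, 0, 0, 0], [0, -0.222, 0.23, 0, 0, 0], [0, -0.204, 0.246, 0, 0, 0], [0, -0.184, 0.26, 0, 0, 0]]' | python3 jog.py
echo '[[0, -0.164, 0.274, 0, 0, 0], [0, -0.142, 0.286, 0, 0, 0], [0, -0.12, 0.296, 0, 0, 0], [0, -0.098, 0.304, 0, 0, 0], [0, 0, 0, 0, 0, 0]]' | python3 jog.py
python3 - <<'E'
from h import *
togo(S(-93,0,83),yaw)
E
```

```text
t: 28.37
ee_pos: [552.7, -19.3, 230.7]
orientation: [2.049, 2.379, 0.003]
ft_force: [2.5, 2.1, -2.4]
width: 9.1
grasp_force: 30.0
t: 28.78
ee_pos: [497.9, -27.5, 173.0]
orientation: [2.05, 2.38, 0.002]
ft_force: [-0.2, 2.8, -0.9]
width: 9.4
grasp_force: 30.0
t: 29.2
ee_pos: [471.6, -31.5, 113.3]
orientation: [-2.05, -2.38, -0.0]
ft_force: [1.0, 3.0, -1.7]
width: 9.1
grasp_force: 30.0
[-0.6, -6.3, 30.3] yawy 0.149 tilt [-0.001, 0.001, -1.0] rz -0.000
```

Finish closing, check the force, then release and rise.

```bash

echo '[[0, -0.07, 0.3, 0, 0, 0], [0, -0.048, 0.28, 0, 0, 0], [0, 0, 0.02, 0, 0, 0], [0, 0, 0, 0, 0, 0], [0, 0, 0, 0, 0, 0]]' | python3 jog.py
echo '[[0, 0, 0, 0, 0, 0], [0, 0, 0, 0, 0, 0], [0, 0, 0, 0, 0, 0], [0, 0, -0.5, 0, 0, 0], [0, 0, -0.5, 0, 0, 0]]' | python3 jog.py 32
echo '[[-0.64, -0.06, 0, 0, 0, 0], [-0.68, -0.06, 0, 0, 0, 0], [-0.68, -0.08, 0, 0, 0, 0], [0, 0, 0, 0, 0, 0], [0, 0, 0, 0, 0, 0]]' | python3 jog.py 0
python3 - <<'E'
from h import *
d=cam("scene");cv2.imwrite("pics/shut.png",d["img"][120:320,180:400,::-1].repeat(3,0).repeat(3,1)[:600,:660])
togo(S(-103,-100,73.8),yaw)
E
```

```text
t: 29.62
ee_pos: [466.1, -32.4, 85.5]
orientation: [-2.049, -2.38, 0.001]
ft_force: [-1.3, 4.2, -1.1]
width: 9.3
grasp_force: 30.0
t: 30.03
ee_pos: [465.7, -32.8, 135.2]
orientation: [-2.049, -2.379, 0.002]
ft_force: [1.6, -0.1, -0.2]
width: 31.7
grasp_force: 0.0
t: 30.45
ee_pos: [471.8, -134.7, 135.7]
orientation: [2.053, 2.376, 0.001]
ft_force: [0.2, 0.1, -0.6]
width: 2.4
grasp_force: 0.0
[0.4, -1.0, 61.7] yawy 0.147 tilt [0.001, -0.0, -1.0] rz -0.002
```

View pics/shut.png

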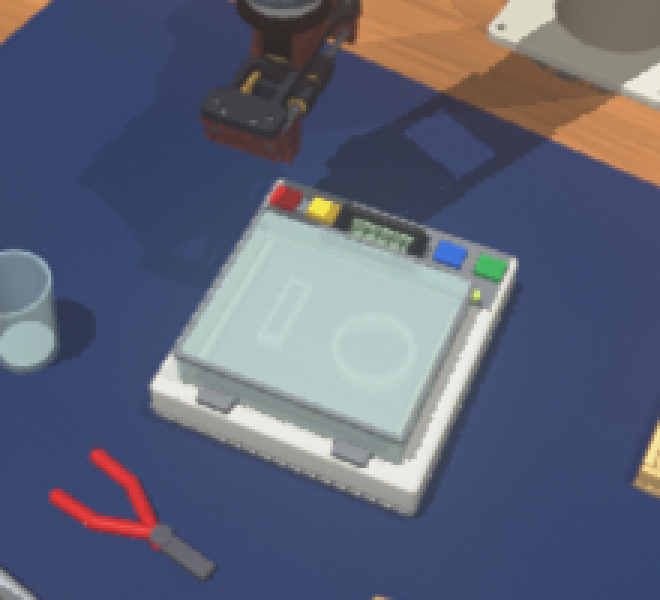

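The crop shows the cover shut over the bar (285,312) and bangle (373,348). I'll let it settle, then press record.

```bash

echo '[[0, 0, 0, 0, 0, 0], [0, 0, 0, 0, 0, 0], [0, 0, 0, 0, 0, 0], [0, 0, 0, 0, 0, 0], [0, 0, 0, 0, 0, 0]]' | python3 jog.py >/dev/null
echo '[[0, -0.02, 0.3, 0, 0, 0], [0, 0, 0.3, 0, 0, 0], [0, 0, 0.3, 0, 0, 0], [0, 0, 0.16, 0, 0, 0], [0, 0, 0, 0, 0, 0]]' | python3 jog.py
echo '[[0, 0, 0.06, 0, 0, 0], [0, 0, 0.06, 0, 0, 0], [0, 0, 0.06, 0, 0, 0], [0, 0, 0, 0, 0, 0], [0, 0, 0, 0, 0, 0]]' | python3 jog.py
python3 - <<'E'
from h import *
togo(S(-103,-100,73.8),yaw)
E
```

```text
t: 31.33
ee_pos: [469.6, -132.7, 80.9]
orientation: [-2.048, -2.379, 0.002]
ft_force: [0.0, -0.7, 0.4]
width: 0.1
grasp_force: 0.0
t: 31.75
ee_pos: [470.6, -133.1, 74.2]
orientation: [2.05, 2.38, 0.001]
ft_force: [-3.4, 2.0, 10.5]
width: 0.6
grasp_force: 5.5
[-0.2, -0.3, 0.4] yawy 0.149 tilt [0.001, -0.0, -1.0] rz -0.000
```

Bottomed. Up and back to the handle.

```bash

echo '[[0, 0, 0.01, 0, 0, 0], [0, 0, 0, 0, 0, 0], [0, 0, -0.4, 0, 0, 0], [0, 0, -0.72, 0, 0, 0], [0, 0, 0, 0, 0, 0]]' | python3 jog.py
echo '[[0.66, 0.06, 0, 0, 0, 0], [0.66, 0.06, 0, 0, 0, 0], [0.68, 0.08, 0, 0, 0, 0], [0, 0, 0, 0, 0, 0], [0, 0, 0, 0, 0, 0]]' | python3 jog.py 32
echo '[[0, 0, 0, 0, 0, 0], [0, 0, 0, 0, 0, 0]]' | python3 jog.py
python3 - <<'E'
from h import *
togo(S(-93,0,83),yaw)
E
```

```text
t: 32.17
ee_pos: [473.6, -134.2, 133.5]
orientation: [2.045, 2.375, 0.005]
ft_force: [1.7, -0.7, 1.4]
width: 0.5
grasp_force: 0.0
t: 32.58
ee_pos: [465.6, -31.5, 128.8]
orientation: [2.046, 2.383, 0.001]
ft_force: [0.5, 0.0, 0.0]
width: 29.9
grasp_force: 0.0
t: 32.75
ee_pos: [465.8, -33.5, 128.7]
orientation: [2.05, 2.38, 0.0]
ft_force: [-0.2, 0.0, -0.7]
width: 32.0
grasp_force: 0.0
[0.6, -0.3, 45.7] yawy 0.148 tilt [0.001, -0.0, -1.0] rz -0.001
```

```bash

echo '[[0, 0, 0.3, 0, 0, 0], [0, 0, 0.3, 0, 0, 0], [0, 0, 0.31, 0, 0, 0], [0, 0, 0, 0, 0, 0], [0, 0, 0, 0, 0, 0]]' | python3 jog.py >/dev/null
echo '[[0, 0, 0, 0, 0, 0], [0, 0, 0, 0, 0, 0], [0, 0, 0, 0, 0, 0], [0, 0, 0, 0, 0, 0], [0, 0, 0, 0, 0, 0]]' | python3 jog.py 0
echo '[[0, 0.052, -0.32, 0, 0, 0], [0, 0.076, -0.316, 0, 0, 0], [0, 0.1, -0.308, 0, 0, 0], [0, 0.124, -0.3, 0, 0, 0], [0, 0.146, -0.29, 0, 0, 0]]' | python3 jog.py
echo '[[0, 0.168, -0.278, 0, 0, 0], [0, 0.19, -0.264, 0, 0, 0], [0, 0.21, -0.248, 0, 0, 0], [0, 0.228, -0.232, 0, 0, 0], [0, 0.246, -0.212, 0, 0, 0]]' | python3 jog.py
echo '[[0, 0.26, -0.194, 0, 0, 0], [0, 0.276, -0.172, 0, 0, 0], [0, 0.288, -0.15, 0, 0, 0], [0, 0.298, -0.128, 0, 0, 0], [0, 0.308, -0.104, 0, 0, 0]]' | python3 jog.py
echo '[[0, 0.314, -0.08, 0, 0, 0], [0, 0.32, -0.056, 0, 0, 0], [0, 0.324, -0.03, 0, 0, 0], [0, 0.324, -0.006, 0, 0, 0], [0, 0.324, 0.02, 0, 0, 0]]' | python3 jog.py
echo '[[0, 0, 0, 0, 0, 0], [0, 0, 0, 0, 0, 0]]' | python3 jog.py
```

```text
t: 33.58
ee_pos: [465.9, -32.9, 83.8]
orientation: [2.049, 2.38, 0.001]
ft_force: [-0.1, -1.3, 4.4]
width: 9.0
grasp_force: 30.0
t: 34.0
ee_pos: [489.7, -29.3, 160.6]
orientation: [-2.049, -2.381, 0.002]
ft_force: [2.0, -2.1, -3.8]
width: 8.7
grasp_force: 30.0
t: 34.42
ee_pos: [538.9, -21.9, 222.3]
orientation: [-2.047, -2.378, 0.008]
ft_force: [-8.9, -5.0, 7.9]
width: 8.7
grasp_force: 30.0
t: 34.83
ee_pos: [612.3, -11.0, 260.5]
orientation: [2.05, 2.381, -0.001]
ft_force: [-1.3, -1.9, 1.0]
width: 9.3
grasp_force: 30.0
t: 35.25
ee_pos: [692.2, 0.9, 267.2]
orientation: [2.049, 2.38, -0.001]
ft_force: [-1.2, -2.3, -0.7]
width: 8.9
grasp_force: 30.0
t: 35.42
ee_pos: [692.4, 0.9, 267.1]
orientation: [2.049, 2.38, 0.001]
ft_force: [1.9, -1.7, 3.8]
width: 9.2
grasp_force: 30.0
```

```bash

echo '[[0, 0, 0, 0, 0, 0], [0, 0, 0, 0, 0, 0], [0, 0, 0, 0, 0, 0], [0, 0, -0.5, 0, 0, 0], [0, 0, -0.6, 0, 0, 0]]' | python3 jog.py 40
echo '[[0, -0.6, 0, 0, 0, 0], [0, -0.6, 0, 0, 0, 0], [0, -0.6, 0, 0, 0, -1.2], [0, 0, 0, 0, 0, -1.2], [0, 0, 0, 0, 0, -1.2]]' | python3 jog.py 30
echo '[[0, 0, 0, 0, 0, -1.2], [0, 0, 0, 0, 0, -1.2], [0, 0, 0, 0, 0, -1.2], [0, 0, 0, 0, 0, -1.2], [0, 0, 0, 0, 0, -1.2]]' | python3 jog.py
echo '[[0, 0, 0, 0, 0, -1.2], [0, 0, 0, 0, 0, -1.2], [0, 0, 0, 0, 0, -1.2], [0, 0, 0, 0, 0, -1.2], [0, 0, 0, 0, 0, -1.2]]' | python3 jog.py
echo '[[0, 0, 0, 0, 0, -0.11], [0, 0, 0, 0, 0, 0], [0, 0, 0, 0, 0, 0]]' | python3 jog.py
python3 - <<'E'
from h import *
d=cam("scene");u=proj(d,S(30,0,62)).astype(int);a=d["img"][u[1]-60:u[1]+60,u[0]-70:u[0]+70,::-1];cv2.imwrite("pics/op2.png",cv2.resize(a,None,fx=4,fy=4))
print(u,proj(d,S(30,40,78)),proj(d,S(25,-42,78)))
togo(S(30,8,83),yaw+np.pi/2)
E
```

```text
t: 35.83
ee_pos: [689.3, 1.4, 319.0]
orientation: [-2.046, -2.376, 0.007]
ft_force: [0.6, 1.0, -0.4]
width: 37.9
grasp_force: 0.0
t: 36.25
ee_pos: [600.3, -12.2, 321.8]
orientation: [-1.583, -2.713, 0.0]
ft_force: [1.3, -0.1, -1.7]
width: 30.4
grasp_force: 0.0
t: 36.67
ee_pos: [601.8, -12.0, 321.4]
orientation: [-0.71, -3.059, -0.0]
ft_force: [-0.2, 0.0, 0.1]
width: 30.1
grasp_force: 0.0
t: 37.08
ee_pos: [601.8, -12.0, 321.4]
orientation: [0.226, -3.132, -0.001]
ft_force: [0.2, -0.3, -0.9]
width: 30.1
grasp_force: 0.0
t: 37.33
ee_pos: [602.3, -12.1, 321.5]
orientation: [0.229, -3.133, -0.0]
ft_force: [0.1, -0.3, -0.3]
width: 30.1
grasp_force: 0.0
[288 232] [303.5643073  234.08570883] [274.39471724 221.5978596 ]
[15.6, 7.6, 238.6] yawy 1.717 tilt [-0.0, 0.0, -1.0] rz -0.003
```

View pics/op2.png

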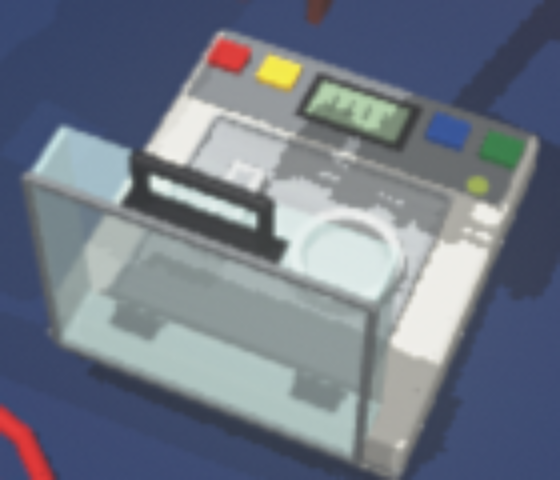

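The crop shows the cover open and the bangle at image (306,235), 2 px from where I predicted; go for it.

```bash

echo '[[0.16, 0.08, 0.7, 0, 0, 0], [0.152, 0.072, 0.76, 0, 0, 0], [0, 0, 0.76, 0, 0, 0], [0, 0, 0.76, 0, 0, 0], [0, 0, 0.6, 0, 0, 0]]' | python3 jog.py
echo '[[0, 0, 0.4, 0, 0, 0], [0, 0, 0, 0, 0, 0], [0, 0, 0, 0, 0, 0], [0, 0, 0, 0, 0, 0]]' | python3 jog.py
python3 - <<'E'
from h import *
togo(S(30,8,83),yaw+np.pi/2)
E
```

```text
t: 37.8
ee_pos: [584.9, -6.9, 140.2]
orientation: [0.231, -3.131, -0.0]
ft_force: [0.3, 0.2, -0.8]
width: 29.8
grasp_force: 0.0
t: 38.13
ee_pos: [587.1, -7.0, 123.9]
orientation: [-0.233, 3.131, -0.0]
ft_force: [-0.0, 0.0, 1.0]
width: 30.3
grasp_force: 0.0
[1.3, 0.4, 40.9] yawy 1.719 tilt [0.002, -0.0, -1.0] rz -0.001
```

```bash

echo '[[0, 0, 0.28, 0, 0, 0], [0, 0, 0.28, 0, 0, 0], [0, 0, 0.22, 0, 0, 0], [0, 0, 0, 0, 0, 0], [0, 0, 0, 0, 0, 0]]' | python3 jog.py
echo '[[0, 0, 0, 0, 0, 0], [0, 0, 0, 0, 0, 0], [0, 0, 0, 0, 0, 0], [0, 0, 0, 0, 0, 0], [0, 0, 0, 0, 0, 0]]' | python3 jog.py 0
echo '[[0, 0, -0.3, 0, 0, 0], [0, 0, -0.5, 0, 0, 0], [0, 0, -0.5, 0, 0, 0], [0, 0, 0, 0, 0, 0], [0, 0, 0, 0, 0, 0]]' | python3 jog.py
cat >> h.py <<'E'
def T(x,y,z):
    c,s=np.cos(.092),np.sin(.092); return [448+c*x-s*y,334+s*x+c*y,z]
E
python3 - <<'E'
from h import *
togo(T(0,5,140),.092+np.pi/2)
for n in("top","scene"):
    d=cam(n)
    for z in (0,30): print(n,z,[proj(d,T(a*84,b*90,z)).round().astype(int).tolist() for a,b in((-1,-1),(1,-1),(1,1),(-1,1))])
E
```

```text
t: 38.55
ee_pos: [586.5, -7.0, 84.3]
orientation: [-0.234, 3.132, -0.0]
ft_force: [0.8, -0.2, 0.6]
width: 30.2
grasp_force: 0.0
t: 38.97
ee_pos: [586.6, -7.0, 84.3]
orientation: [-0.234, 3.132, -0.0]
ft_force: [-0.6, 0.1, 4.4]
width: 7.6
grasp_force: 27.5
t: 39.38
ee_pos: [586.8, -7.0, 149.6]
orientation: [-0.234, 3.13, -0.001]
ft_force: [-0.1, -0.7, -2.5]
width: 7.6
grasp_force: 28.1
[86.3, 362.9, 9.1] yawy 1.720 tilt [0.003, -0.0, -1.0] rz 0.057
top 0 [[140, 303], [141, 229], [63, 232], [59, 306]]
top 30 [[136, 303], [138, 227], [57, 230], [53, 306]]
scene 0 [[408, 233], [388, 281], [461, 313], [475, 259]]
scene 30 [[411, 226], [391, 275], [466, 307], [480, 253]]
```

```bash

echo '[[0.1, 0.44, 0, 0, 0, 0.57], [0.15, 0.62, 0, 0, 0, 0], [0.15, 0.62, 0, 0, 0, 0], [0.15, 0.62, 0, 0, 0, 0], [0.15, 0.62, 0, 0, 0, 0]]' | python3 jog.py
echo '[[0.15, 0.62, 0, 0, 0, 0], [0.15, 0.62, 0, 0, 0, 0], [0.15, 0.62, 0, 0, 0, 0], [0.15, 0.62, 0, 0, 0, 0], [0.15, 0.62, 0, 0, 0, 0]]' | python3 jog.py
echo '[[0.1, 0.62, 0, 0, 0, 0], [0.1, 0.62, 0, 0, 0, 0], [0, 0, 0, 0, 0, 0], [0, 0, 0, 0, 0, 0], [0, 0, 0, 0, 0, 0]]' | python3 jog.py
python3 - <<'E'
from h import *
togo(T(-1,4,29),.092+np.pi/2)
E
```

```text
t: 39.9
ee_pos: [534.8, 135.5, 146.8]
orientation: [0.144, -3.135, 0.001]
ft_force: [-0.0, 0.7, -3.6]
width: 7.2
grasp_force: 28.1
t: 40.32
ee_pos: [483.2, 286.4, 146.8]
orientation: [0.145, -3.135, 0.002]
ft_force: [0.8, -0.3, -1.2]
width: 7.9
grasp_force: 28.1
t: 40.73
ee_pos: [468.5, 345.6, 147.2]
orientation: [0.146, -3.136, 0.003]
ft_force: [0.8, 0.2, -1.2]
width: 7.9
grasp_force: 28.1
[22.2, -5.4, 118.2] yawy 1.664 tilt [-0.002, -0.002, -1.0] rz 0.001
```

```bash

echo '[[0.22, -0.05, 0.44, 0, 0, 0], [0.22, -0.05, 0.5, 0, 0, 0], [0, 0, 0.5, 0, 0, 0], [0, 0, 0.5, 0, 0, 0], [0, 0, 0.2, 0, 0, 0]]' | python3 jog.py
echo '[[0, 0, 0.1, 0, 0, 0], [0, 0, 0.06, 0, 0, 0], [0, 0, 0, 0, 0, 0], [0, 0, 0, 0, 0, 0], [0, 0, 0, 0, 0, 0]]' | python3 jog.py
python3 - <<'E'
from h import *
togo(T(-1,4,30.3),.092+np.pi/2)
E
```

```text
t: 41.15
ee_pos: [446.4, 336.6, 38.5]
orientation: [0.142, -3.134, 0.005]
ft_force: [-0.6, -0.4, -2.6]
width: 7.8
grasp_force: 28.3
t: 41.57
ee_pos: [448.7, 339.9, 34.8]
orientation: [-0.144, 3.137, 0.002]
ft_force: [-0.8, 0.7, -1.8]
width: 7.8
grasp_force: 28.3
[2.2, -1.8, 4.4] yawy 1.663 tilt [0.002, 0.001, -1.0] rz 0.000
```

```bash

echo '[[0, 0, 0.044, 0, 0, 0], [0, 0, 0.04, 0, 0, 0], [0, 0, 0, 0, 0, 0], [0, 0, 0, 0, 0, 0]]' | python3 jog.py
echo '[[0, 0, 0, 0, 0, 0], [0, 0, 0, 0, 0, 0], [0, 0, 0, 0, 0, 0], [0, 0, -0.6, 0, 0, 0], [0, 0, -0.8, 0, 0, 0]]' | python3 jog.py 26
echo '[[0, 0, -0.8, 0, 0, 0], [0, 0, -0.3, 0, 0, 0], [0, 0, 0, 0, 0, 0], [0, 0, 0, 0, 0, 0]]' | python3 jog.py 40
python3 - <<'E'
from h import *
togo(S(25,-42,140),yaw+np.pi/2)
E
```

```text
t: 41.9
ee_pos: [448.5, 339.8, 30.2]
orientation: [-0.145, 3.137, 0.001]
ft_force: [-0.1, -1.3, 6.1]
width: 7.4
grasp_force: 30.6
t: 42.32
ee_pos: [445.7, 337.8, 97.0]
orientation: [0.144, -3.132, 0.006]
ft_force: [0.6, -0.5, 0.4]
width: 26.2
grasp_force: 0.0
t: 42.65
ee_pos: [448.2, 339.7, 155.1]
orientation: [-0.145, 3.137, 0.002]
ft_force: [0.1, -0.4, -0.3]
width: 39.7
grasp_force: 0.0
[-103.0, -407.9, 14.8] yawy 1.663 tilt [0.002, 0.001, -1.0] rz -0.057
```

```bash

echo '[[-0.12, -0.48, 0, 0, 0, -0.57], [-0.12, -0.66, 0, 0, 0, 0], [-0.12, -0.66, 0, 0, 0, 0], [-0.12, -0.66, 0, 0, 0, 0], [-0.12, -0.66, 0, 0, 0, 0]]' | python3 jog.py
echo '[[-0.12, -0.66, 0, 0, 0, 0], [-0.12, -0.66, 0, 0, 0, 0], [-0.12, -0.66, 0, 0, 0, 0], [-0.12, -0.66, 0, 0, 0, 0], [-0.12, -0.66, 0, 0, 0, 0]]' | python3 jog.py
echo '[[-0.12, -0.66, 0, 0, 0, 0], [-0.12, -0.66, 0, 0, 0, 0], [0, 0, 0, 0, 0, 0], [0, 0, 0, 0, 0, 0], [0, 0, 0, 0, 0, 0]]' | python3 jog.py
python3 - <<'E'
from h import *
togo(S(25,-42,81),yaw+np.pi/2)
E
```

```text
t: 43.07
ee_pos: [498.3, 187.3, 152.2]
orientation: [0.235, -3.129, 0.002]
ft_force: [0.4, 0.6, 0.2]
width: 39.9
grasp_force: 0.0
t: 43.48
ee_pos: [552.5, 28.7, 152.1]
orientation: [0.234, -3.129, -0.0]
ft_force: [-0.2, 0.3, 0.0]
width: 40.1
grasp_force: 0.0
t: 43.9
ee_pos: [573.9, -32.8, 152.6]
orientation: [0.233, -3.13, -0.001]
ft_force: [0.8, 0.4, -0.1]
width: 39.5
grasp_force: 0.0
[-10.9, -26.2, 71.5] yawy 1.719 tilt [-0.003, 0.001, -1.0] rz -0.001
```

Look before descending, in case the bar was knocked.

```bash

echo '[[-0.11, -0.26, 0.1, 0, 0, 0], [-0.11, -0.26, 0.1, 0, 0, 0], [0, 0, 0.1, 0, 0, 0], [0, 0, 0, 0, 0, 0], [0, 0, 0, 0, 0, 0]]' | python3 jog.py
python3 - <<'E'
from h import *
togo(S(25,-42,81),yaw+np.pi/2)
d=cam("scene");u=np.array([310,240]);a=d["img"][130:330,210:500,::-1].copy();p=proj(d,S(25,-42,78)).astype(int)-[210,130]
print(p);cv2.imwrite("pics/b2.png",cv2.resize(a,None,fx=2.7,fy=2.7))
E
```

```text
t: 44.32
ee_pos: [589.6, -57.0, 138.6]
orientation: [0.234, -3.131, -0.001]
ft_force: [-0.9, 0.0, -0.3]
width: 40.3
grasp_force: 0.0
[1.2, 0.1, 57.7] yawy 1.720 tilt [-0.001, 0.0, -1.0] rz 0.000
[64 91]
```

View pics/b2.png

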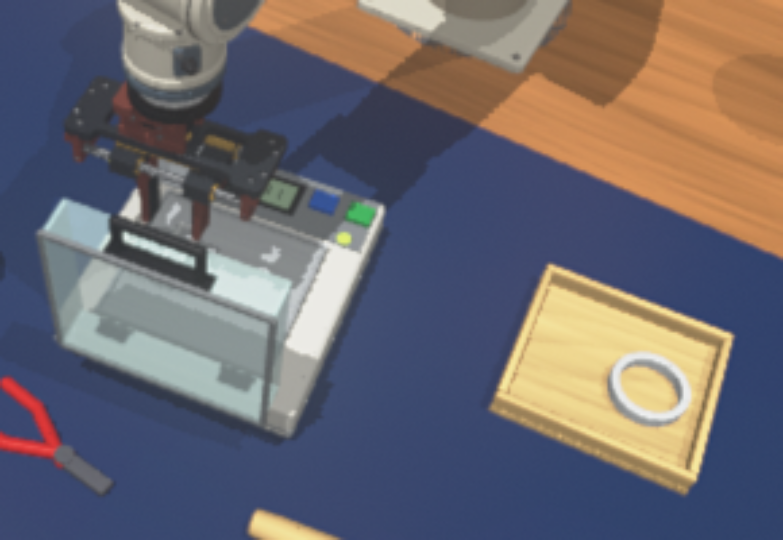

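The crop shows the bangle flat in the tray at (650,388) and the bar mostly hidden by the handle; the closing width will confirm the bar.

```bash

echo '[[0, 0, 0.36, 0, 0, 0], [0, 0, 0.36, 0, 0, 0], [0, 0, 0.24, 0, 0, 0], [0, 0, 0, 0, 0, 0], [0, 0, 0, 0, 0, 0]]' | python3 jog.py
echo '[[0, 0, 0.1, 0, 0, 0], [0, 0, 0.06, 0, 0, 0], [0, 0, 0, 0, 0, 0], [0, 0, 0, 0, 0, 0]]' | python3 jog.py
echo '[[0, 0, 0, 0, 0, 0], [0, 0, 0, 0, 0, 0], [0, 0, 0, 0, 0, 0], [0, 0, 0, 0, 0, 0], [0, 0, 0, 0, 0, 0]]' | python3 jog.py 0
```

```text
t: 44.78
ee_pos: [589.6, -56.9, 91.1]
orientation: [0.235, -3.131, -0.0]
ft_force: [-0.2, 0.1, -0.1]
width: 39.9
grasp_force: 0.0
t: 45.12
ee_pos: [590.2, -57.2, 83.7]
orientation: [-0.234, 3.132, -0.0]
ft_force: [-0.2, -0.5, -0.3]
width: 40.2
grasp_force: 0.0
t: 45.53
ee_pos: [590.2, -57.2, 83.7]
orientation: [-0.234, 3.133, -0.0]
ft_force: [-0.1, 1.0, 2.2]
width: 23.3
grasp_force: 30.0
```

```bash

echo '[[0, 0, -0.3, 0, 0, 0], [0, 0, -0.5, 0, 0, 0], [0, 0, -0.5, 0, 0, 0], [0, 0, 0, 0, 0, 0], [0, 0, 0, 0, 0, 0]]' | python3 jog.py
python3 - <<'E'
from h import *
togo(T(-2,-40,145),.092+np.pi/2)
E
```

```text
t: 45.95
ee_pos: [590.6, -57.2, 149.1]
orientation: [-0.234, 3.131, -0.001]
ft_force: [-0.2, 0.1, -3.2]
width: 23.9
grasp_force: 30.0
[87.2, 368.3, 3.7] yawy 1.720 tilt [0.002, -0.0, -1.0] rz 0.057
```

```bash

echo '[[0.14, 0.4, 0, 0, 0, 0.57], [0.16, 0.64, 0, 0, 0, 0], [0.16, 0.64, 0, 0, 0, 0], [0.16, 0.64, 0, 0, 0, 0], [0.16, 0.64, 0, 0, 0, 0]]' | python3 jog.py
echo '[[0.16, 0.64, 0, 0, 0, 0], [0.16, 0.64, 0, 0, 0, 0], [0.16, 0.64, 0, 0, 0, 0], [0.16, 0.64, 0, 0, 0, 0], [0.16, 0.64, 0, 0, 0, 0]]' | python3 jog.py
echo '[[0.16, 0.56, 0, 0, 0, 0], [0.16, 0.3, 0, 0, 0, 0], [0, 0, 0, 0, 0, 0], [0, 0, 0, 0, 0, 0], [0, 0, 0, 0, 0, 0]]' | python3 jog.py
python3 - <<'E'
from h import *
togo(T(-2,-40,30),.092+np.pi/2)
E
```

```text
t: 46.37
ee_pos: [534.5, 87.0, 146.4]
orientation: [0.144, -3.135, 0.0]
ft_force: [0.2, -0.3, -3.0]
width: 23.7
grasp_force: 30.0
t: 46.78
ee_pos: [480.0, 242.6, 146.5]
orientation: [0.145, -3.135, 0.002]
ft_force: [0.9, 0.3, -3.0]
width: 23.5
grasp_force: 30.0
t: 47.2
ee_pos: [461.6, 282.2, 147.2]
orientation: [0.145, -3.137, 0.002]
ft_force: [0.6, -0.1, -2.8]
width: 23.6
grasp_force: 30.0
[10.5, 12.9, 117.3] yawy 1.663 tilt [-0.002, -0.001, -1.0] rz 0.000
```

```bash

echo '[[0.1, 0.13, 0.4, 0, 0, 0], [0.1, 0.13, 0.5, 0, 0, 0], [0, 0, 0.5, 0, 0, 0], [0, 0, 0.4, 0, 0, 0], [0, 0, 0.2, 0, 0, 0]]' | python3 jog.py
echo '[[0, 0, 0.12, 0, 0, 0], [0, 0, 0.1, 0, 0, 0], [0, 0, 0, 0, 0, 0], [0, 0, 0, 0, 0, 0], [0, 0, 0, 0, 0, 0]]' | python3 jog.py
python3 - <<'E'
from h import *
togo(T(-2,-40,30),.092+np.pi/2)
E
```

```text
t: 47.62
ee_pos: [450.1, 293.1, 45.8]
orientation: [0.142, -3.135, 0.003]
ft_force: [0.2, -0.6, -2.7]
width: 24.0
grasp_force: 30.0
t: 48.03
ee_pos: [451.6, 295.4, 38.3]
orientation: [-0.144, 3.137, 0.001]
ft_force: [0.3, 0.3, -3.0]
width: 23.7
grasp_force: 30.0
[2.1, -1.2, 8.3] yawy 1.663 tilt [0.001, 0.001, -1.0] rz 0.000
```

```bash

echo '[[0, 0, 0.06, 0, 0, 0], [0, 0, 0.06, 0, 0, 0], [0, 0, 0.046, 0, 0, 0], [0, 0, 0, 0, 0, 0], [0, 0, 0, 0, 0, 0]]' | python3 jog.py
echo '[[0, 0, 0, 0, 0, 0], [0, 0, 0, 0, 0, 0], [0, 0, 0, 0, 0, 0], [0, 0, -0.6, 0, 0, 0], [0, 0, -0.8, 0, 0, 0]]' | python3 jog.py 34
echo '[[0, 0, -0.8, 0, 0, 0], [0, 0, -0.8, 0, 0, 0], [0, 0, -0.8, 0, 0, 0], [0, 0, -0.8, 0, 0, 0], [0, 0, -0.8, 0, 0, 0]]' | python3 jog.py
echo '[[0, 0, -0.4, 0, 0, 1.2], [0, 0, 0, 0, 0, 1.2], [0, 0, 0, 0, 0, 1.2], [0, 0, 0, 0, 0, 1.2], [0, 0, 0, 0, 0, 1.2]]' | python3 jog.py 44
echo '[[0, 0, 0, 0, 0, 1.2], [0, 0, 0, 0, 0, 1.2], [0, 0, 0, 0, 0, 1.2], [0, 0, 0, 0, 0, 1.2], [0, 0, 0, 0, 0, 1.2]]' | python3 jog.py
echo '[[0, 0, 0, 0, 0, 1.2], [0, 0, 0, 0, 0, 1.2], [0, 0, 0, 0, 0, 0.74], [0, 0, 0, 0, 0, 0], [0, 0, 0, 0, 0, 0]]' | python3 jog.py
python3 - <<'E'
from h import *
ph=.1196+1.6
togo(S(115-209.5*np.cos(ph),0,58+209.5*np.sin(ph)),yaw)
d=cam("top");cv2.imwrite("pics/tr.png",d["img"][:,:,::-1])
E
```

```text
t: 48.45
ee_pos: [451.1, 295.3, 29.5]
orientation: [-0.145, 3.138, 0.001]
ft_force: [-0.8, -1.4, 3.8]
width: 24.0
grasp_force: 30.0
t: 48.87
ee_pos: [448.7, 293.7, 96.9]
orientation: [0.144, -3.132, 0.006]
ft_force: [-0.3, 0.8, -0.0]
width: 33.9
grasp_force: 0.0
t: 49.28
ee_pos: [450.4, 294.8, 301.2]
orientation: [-0.145, 3.138, 0.0]
ft_force: [0.1, 0.3, -0.4]
width: 33.6
grasp_force: 0.0
t: 49.7
ee_pos: [450.8, 295.1, 319.2]
orientation: [0.798, 3.038, 0.0]
ft_force: [0.3, 0.3, -0.1]
width: 44.0
grasp_force: 0.0
t: 50.12
ee_pos: [450.7, 295.0, 318.9]
orientation: [-1.66, -2.667, 0.0]
ft_force: [-0.8, -0.7, -0.4]
width: 43.9
grasp_force: 0.0
t: 50.53
ee_pos: [450.8, 295.0, 319.0]
orientation: [-2.047, -2.383, 0.0]
ft_force: [-0.2, -0.9, -0.6]
width: 44.0
grasp_force: 0.0
[-327.1, 204.0, 53.8] yawy 0.151 tilt [-0.0, -0.0, -1.0] rz 0.002
```

View pics/tr.png

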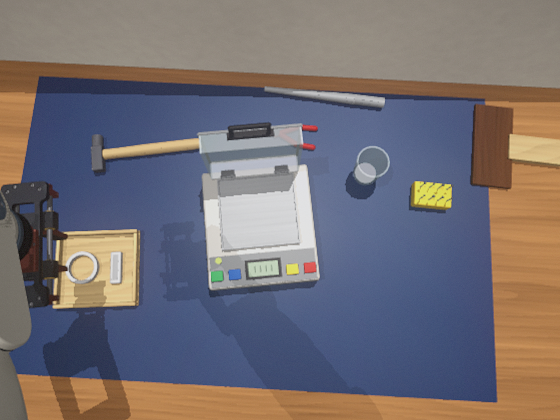

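The top view shows the bangle (82,268) and bar (117,267) in the tray, the dish empty and the cover open.

```bash

echo '[[-0.5, 0.31, 0, 0, 0, 0], [-0.6, 0.37, 0, 0, 0, 0], [-0.6, 0.37, 0, 0, 0, 0], [-0.6, 0.37, 0, 0, 0, 0], [-0.6, 0.37, 0, 0, 0, 0]]' | python3 jog.py
echo '[[-0.6, 0.37, 0, 0, 0, 0], [-0.6, 0.37, 0, 0, 0, 0], [-0.6, 0.37, 0, 0, 0, 0], [-0.6, 0.37, 0, 0, 0, 0], [-0.6, 0.37, 0, 0, 0, 0]]' | python3 jog.py
echo '[[-0.34, 0.24, 0, 0, 0, 0], [-0.3, 0.2, 0, 0, 0, 0], [0, 0, 0, 0, 0, 0], [0, 0, 0, 0, 0, 0], [0, 0, 0, 0, 0, 0]]' | python3 jog.py
python3 - <<'E'
from h import *
ph=.1196+1.6
togo(S(115-209.5*np.cos(ph),0,58+209.5*np.sin(ph)),yaw)
E
```

```text
t: 51.0
ee_pos: [561.8, 163.7, 319.2]
orientation: [2.047, 2.383, 0.0]
ft_force: [-0.1, 0.5, 0.3]
width: 43.7
grasp_force: 0.0
t: 51.42
ee_pos: [675.6, 28.9, 318.9]
orientation: [-2.047, -2.383, 0.0]
ft_force: [0.8, 0.6, 0.4]
width: 44.0
grasp_force: 0.0
t: 51.83
ee_pos: [700.6, 2.6, 318.8]
orientation: [-2.048, -2.381, 0.001]
ft_force: [-0.1, 0.1, 0.4]
width: 43.8
grasp_force: 0.0
[-0.3, 1.3, 53.6] yawy 0.150 tilt [-0.001, 0.0, -1.0] rz 0.001
```

```bash

echo '[[0, 0.02, 0.36, 0, 0, 0], [0, 0, 0.36, 0, 0, 0], [0, 0, 0.34, 0, 0, 0], [0, 0, 0, 0, 0, 0], [0, 0, 0, 0, 0, 0]]' | python3 jog.py
echo '[[0, 0, 0, 0, 0, 0], [0, 0, 0, 0, 0, 0], [0, 0, 0, 0, 0, 0], [0, 0, 0, 0, 0, 0], [0, 0, 0, 0, 0, 0]]' | python3 jog.py 0 >/dev/null
echo '[[0, 0, 0, 0, 0, 0], [0, 0, 0, 0, 0, 0], [0, 0, 0, 0, 0, 0]]' | python3 jog.py
```

```text
t: 52.25
ee_pos: [701.2, 3.3, 265.7]
orientation: [-2.047, -2.381, 0.002]
ft_force: [-0.1, 0.7, 1.1]
width: 44.0
grasp_force: 0.0
t: 52.92
ee_pos: [702.3, 2.1, 266.5]
orientation: [2.05, 2.38, 0.001]
ft_force: [-1.4, 0.7, 3.6]
width: 9.2
grasp_force: 30.0
```

```bash

echo '[[0, -0.318, -0.036, 0, 0, 0], [0, -0.318, -0.012, 0, 0, 0], [0, -0.318, 0.014, 0, 0, 0], [0, -0.316, 0.038, 0, 0, 0], [0, -0.314, 0.062, 0, 0, 0]]' | python3 jog.py
echo '[[0, -0.308, 0.086, 0, 0, 0], [0, -0.3, 0.108, 0, 0, 0], [0, -0.292, 0.13, 0, 0, 0], [0, -0.28, 0.152, 0, 0, 0], [0, -0.268, 0.174, 0, 0, 0]]' | python3 jog.py
echo '[[0, -0.254, 0.194, 0, 0, 0], [0, -0.238, 0.212, 0, 0, 0], [0, -0.222, 0.23, 0, 0, 0], [0, -0.204, 0.246, 0, 0, 0], [0, -0.184, 0.26, 0, 0, 0]]' | python3 jog.py
echo '[[0, -0.164, 0.274, 0, 0, 0], [0, -0.142, 0.286, 0, 0, 0], [0, -0.12, 0.296, 0, 0, 0], [0, -0.098, 0.304, 0, 0, 0], [0, 0, 0, 0, 0, 0]]' | python3 jog.py
echo '[[0, -0.07, 0.3, 0, 0, 0], [0, -0.048, 0.28, 0, 0, 0], [0, 0, 0.02, 0, 0, 0], [0, 0, 0, 0, 0, 0], [0, 0, 0, 0, 0, 0]]' | python3 jog.py
echo '[[0, 0, 0.02, 0, 0, 0], [0, 0, 0, 0, 0, 0], [0, 0, 0, 0, 0, 0]]' | python3 jog.py
```

```text
t: 53.33
ee_pos: [624.1, -9.4, 263.6]
orientation: [2.049, 2.379, 0.003]
ft_force: [0.3, 1.2, 0.9]
width: 8.9
grasp_force: 30.0
t: 53.75
ee_pos: [552.0, -20.1, 230.6]
orientation: [2.05, 2.38, 0.002]
ft_force: [1.0, 1.8, -0.2]
width: 9.1
grasp_force: 30.0
t: 54.17
ee_pos: [497.5, -28.2, 173.1]
orientation: [2.05, 2.38, 0.002]
ft_force: [2.8, 2.8, -1.2]
width: 9.2
grasp_force: 30.0
t: 54.58
ee_pos: [471.3, -32.2, 113.4]
orientation: [-2.05, -2.38, -0.0]
ft_force: [1.9, 3.4, -1.8]
width: 9.1
grasp_force: 30.0
t: 55.0
ee_pos: [466.0, -33.0, 85.2]
orientation: [-2.05, -2.38, 0.0]
ft_force: [0.2, 4.5, -1.7]
width: 8.7
grasp_force: 30.0
t: 55.25
ee_pos: [465.8, -33.1, 84.3]
orientation: [-2.05, -2.38, -0.0]
ft_force: [-0.7, 4.6, -0.3]
width: 9.3
grasp_force: 30.0
```

Release, rise, go to the green key.

```bash

echo '[[0, 0, 0, 0, 0, 0], [0, 0, 0, 0, 0, 0], [0, 0, 0, 0, 0, 0], [0, 0, -0.5, 0, 0, 0], [0, 0, -0.5, 0, 0, 0]]' | python3 jog.py 32
echo '[[0.64, -0.06, 0, 0, 0, 0], [0.68, -0.06, 0, 0, 0, 0], [0.68, -0.08, 0, 0, 0, 0], [0, 0, 0, 0, 0, 0], [0, 0, 0, 0, 0, 0]]' | python3 jog.py 0
echo '[[0, 0, 0, 0, 0, 0], [0, 0, 0, 0, 0, 0], [0, 0, 0, 0, 0, 0], [0, 0, 0, 0, 0, 0], [0, 0, 0, 0, 0, 0]]' | python3 jog.py
python3 - <<'E'
from h import *
togo(S(-103,100,73.8),yaw)
E
```

```text
t: 55.67
ee_pos: [465.0, -33.5, 133.8]
orientation: [-2.048, -2.379, 0.003]
ft_force: [0.4, -0.8, -0.7]
width: 31.9
grasp_force: 0.0
t: 56.08
ee_pos: [441.2, 65.1, 134.4]
orientation: [2.045, 2.384, 0.0]
ft_force: [0.7, -0.0, -0.1]
width: 2.4
grasp_force: 0.0
t: 56.5
ee_pos: [441.5, 63.4, 134.1]
orientation: [-2.052, -2.379, 0.0]
ft_force: [0.0, -0.8, 0.1]
width: -0.4
grasp_force: 0.0
[1.1, -0.7, 60.3] yawy 0.148 tilt [-0.0, -0.0, -1.0] rz -0.001
```

```bash

echo '[[0.02, -0.014, 0.34, 0, 0, 0], [0, 0, 0.34, 0, 0, 0], [0, 0, 0.34, 0, 0, 0], [0, 0, 0, 0, 0, 0], [0, 0, 0, 0, 0, 0]]' | python3 jog.py
echo '[[0, 0, 0.08, 0, 0, 0], [0, 0, 0.06, 0, 0, 0], [0, 0, 0.05, 0, 0, 0], [0, 0, 0, 0, 0, 0], [0, 0, 0, 0, 0, 0]]' | python3 jog.py
```

```text
t: 56.92
ee_pos: [439.9, 64.7, 82.8]
orientation: [-2.05, -2.379, 0.003]
ft_force: [0.6, 0.2, 0.9]
width: 0.4
grasp_force: 0.0
t: 57.33
ee_pos: [441.2, 64.9, 74.4]
orientation: [2.049, 2.38, 0.002]
ft_force: [-0.0, -1.6, 5.4]
width: 0.3
grasp_force: 2.4
```

```bash

echo '[[0, 0, 0.02, 0, 0, 0], [0, 0, 0, 0, 0, 0], [0, 0, 0, 0, 0, 0]]' | python3 jog.py
echo '[[0, 0, -0.4, 0, 0, 0], [0, 0, -0.8, 0, 0, 0], [0, 0, -0.8, 0, 0, 0], [0, 0, -0.8, 0, 0, 0], [0.4, 0, -0.6, 0, 0, 0]]' | python3 jog.py
echo '[[0.8, 0, 0, 0, 0, 0], [0.8, 0, 0, 0, 0, 0], [0.8, 0, 0, 0, 0, 0], [0.8, 0, 0, 0, 0, 0], [0.8, 0, 0, 0, 0, 0]]' | python3 jog.py
echo '[[0, 0, 0, 0, 0, 0], [0, 0, 0, 0, 0, 0], [0, 0, 0, 0, 0, 0], [0, 0, 0, 0, 0, 0], [0, 0, 0, 0, 0, 0]]' | python3 jog.py
python3 - <<'E'
from h import *
d=cam("scene");cv2.imwrite("pics/end.png",d["img"][:,:,::-1])
E
```

```text
t: 57.58
ee_pos: [441.2, 64.9, 74.1]
orientation: [2.049, 2.38, 0.002]
ft_force: [-3.4, -2.7, 16.8]
width: 0.4
grasp_force: 8.6
t: 58.0
ee_pos: [438.3, 83.6, 246.1]
orientation: [2.05, 2.377, 0.003]
ft_force: [1.7, 0.3, 1.0]
width: 0.4
grasp_force: 0.0
t: 58.42
ee_pos: [407.1, 284.4, 243.3]
orientation: [2.05, 2.38, 0.002]
ft_force: [1.1, 0.1, -0.1]
width: 0.6
grasp_force: 0.0
t: 58.83
ee_pos: [408.0, 281.3, 242.7]
orientation: [2.052, 2.379, -0.001]
ft_force: [-0.5, 1.0, -0.3]
width: 0.8
grasp_force: 0.0
```

View pics/end.png

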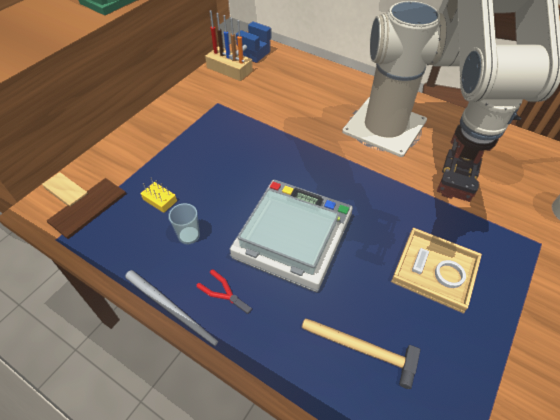

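The final view shows the cover shut, the bar (420,261) and bangle (451,273) in the tray, everything else in place and the arm clear.

```bash
python3 -c "
from workcell import ctrl
print(ctrl.close_job())"
```

```text
the job is handed in; nothing more can be done
None
```

The job is handed in at about 59 s: the one bar and one bangle present were weighed and recorded in the order asked, both now lie in the wooden tray, the cover is shut and the green key was pressed last, with nothing else touched; the display was not checked to confirm the scale is off, and no verdict came back.

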